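Queue the kit trays and fill the first from the hopper

TASK

Lay every empty cardboard tray from the table, open side up and lengthwise, in the upper end of the sloped lane so that they all slide down and queue up against the stop, the first one under the hopper. Once all are queued, draw the hopper's slide gate out until it hits its end stop, so that the two tubes drop into the first tray, then push the gate fully home again. Leave the tape roll, pen pot and glue bottle where they are.

Things in the scene. Friction and masses are not known exactly. Their poses are not given: they have to be found in the camera images.
- station: filling station fixed to the table: a sloped aluminium flow lane with a clear hopper over its low end. Origin on the table under its middle; +y runs level along the lane towards the high (loading) end, +x across the lane, z up. The lane rises towards +y at 22 degrees, is 560 mm long and very smooth (a tray let go on it slides down by itself); stop plate at the low end, y = -260 mm
- hopper_top (a point): top of the hopper, 260 mm over the table, above slot 1. The hopper is 140 mm long (along the lane) and about 80 mm wide at its flared top; below is a clear chute 88 x 33 mm, with clear skirts beside the lane
- gate (a joint): steel slide gate under the hopper's chute, in m: 0 = fully home (shut), 0.070 = drawn out against its end stop. It slides level along the station's -x (towards the robot side) as the value grows; friction about 2.5 N, it stays where it is left. Its rails reach 132 mm in front of the lane middle, on two posts 119 mm high; the plate's top is 127 mm over the table
- gate_grip (a point): point on the gate's upright black grip fin, 11 mm below the fin's top; it moves with the gate. The fin is 40 mm long along the station's x, 16 mm thick along the station's y and stands 42 mm above the gate plate; pinch it from above across its thickness. Closed, its middle is 97 mm from the hopper's front wall
- entry (a point): in the loading end of the lane: the centre (half-way up) of a tray resting there on the lane floor, 25 mm up-slope of slot 5. The lane is 70 mm wide between side rails that stand only 14 mm above its floor; over the upper 130 mm the rails splay out to 86 mm
- slot1 (a point): centre (half-way up) of the tray that rests as number 1 in the queue, counted from the stop (against the stop plate, under the hopper); slots are 100 mm apart along the lane
- slot2 (a point): centre (half-way up) of the tray that rests as number 2 in the queue, counted from the stop; slots are 100 mm apart along the lane
- slot3 (a point): centre (half-way up) of the tray that rests as number 3 in the queue, counted from the stop; slots are 100 mm apart along the lane
- slot4 (a point): centre (half-way up) of the tray that rests as number 4 in the queue, counted from the stop; slots are 100 mm apart along the lane
- slot5 (a point): centre (half-way up) of the tray that rests as number 5 in the queue, counted from the stop; slots are 100 mm apart along the lane
- tray1_c (a point): centre, half-way up, of an empty open-topped cardboard tray, 62 mm wide (its x), 100 mm long (its y), 46 mm high (its z, open side +z), walls and floor 3.5 mm, about 80 g; on the table at the start, open side up. It lies lengthwise in the lane. Between 3 and 5 of the five trays are present
- tray2_c (a point): centre, half-way up, of an empty open-topped cardboard tray, 62 mm wide (its x), 100 mm long (its y), 46 mm high (its z, open side +z), walls and floor 3.5 mm, about 80 g; on the table at the start, open side up. It lies lengthwise in the lane. Between 3 and 5 of the five trays are present
- tray3_c (a point): centre, half-way up, of an empty open-topped cardboard tray, 62 mm wide (its x), 100 mm long (its y), 46 mm high (its z, open side +z), walls and floor 3.5 mm, about 80 g; on the table at the start, open side up. It lies lengthwise in the lane. Between 3 and 5 of the five trays are present
- tray4_c (a point): centre, half-way up, of an empty open-topped cardboard tray, 62 mm wide (its x), 100 mm long (its y), 46 mm high (its z, open side +z), walls and floor 3.5 mm, about 80 g; on the table at the start, open side up. It lies lengthwise in the lane. Between 3 and 5 of the five trays are present
- tray5_c (a point): centre, half-way up, of an empty open-topped cardboard tray, 62 mm wide (its x), 100 mm long (its y), 46 mm high (its z, open side +z), walls and floor 3.5 mm, about 80 g; on the table at the start, open side up. It lies lengthwise in the lane. Between 3 and 5 of the five trays are present
- tube1_c (a point): centre of a short wood-grain-wrapped tube with closed ends, 22 mm diameter, 74 mm long (its y), about 30 g; at the start the two lie one above the other in the hopper, on the shut gate
- tube2_c (a point): centre of a short wood-grain-wrapped tube with closed ends, 22 mm diameter, 74 mm long (its y), about 30 g; at the start the two lie one above the other in the hopper, on the shut gate
- tape_roll: bystander: clear roll of tape lying flat, 84 mm across, 24 mm high, origin under its centre
- pen_pot: bystander: grey pot of pens, 68 mm across, 155 mm to the pen tips, origin under its centre
- glue: bystander: bottle of glue, 56 mm across, 130 mm high, origin under its centre
Things that resemble listed ones, but are neither listed nor needed, are in the scene too. Leave any purple look-alike of the part that bears tray4_c alone.

How it is judged (in metres and radians):
On the way, in this order (a step that is already met when the one before it is completed fails the run):
1. all trays queue in the lane against the stop, the gate still shut (angle between each of tray1_c, tray2_c, tray3_c, tray4_c, tray5_c's own z axis and vertical below 0.55 rad and (distance between tray1_c and slot1 below 0.02 m or distance between tray1_c and slot2 below 0.02 m or distance between tray1_c and slot3 below 0.02 m or distance between tray1_c and slot4 below 0.02 m or distance between tray1_c and slot5 below 0.02 m) and (distance between tray2_c and slot1 below 0.02 m or distance between tray2_c and slot2 below 0.02 m or distance between tray2_c and slot3 below 0.02 m or distance between tray2_c and slot4 below 0.02 m or distance between tray2_c and slot5 below 0.02 m) and (distance between tray3_c and slot1 below 0.02 m or distance between tray3_c and slot2 below 0.02 m or distance between tray3_c and slot3 below 0.02 m or distance between tray3_c and slot4 below 0.02 m or distance between tray3_c and slot5 below 0.02 m) and (distance between tray4_c and slot1 below 0.02 m or distance between tray4_c and slot2 below 0.02 m or distance between tray4_c and slot3 below 0.02 m or distance between tray4_c and slot4 below 0.02 m or distance between tray4_c and slot5 below 0.02 m) and (distance between tray5_c and slot1 below 0.02 m or distance between tray5_c and slot2 below 0.02 m or distance between tray5_c and slot3 below 0.02 m or distance between tray5_c and slot4 below 0.02 m or distance between tray5_c and slot5 below 0.02 m) and distance between any of tray1_c, tray2_c, tray3_c, tray4_c, tray5_c and slot1 below 0.02 m and value of joint gate below 0.01 m), for 0.2 s.
2. the gate is drawn out against its end stop (value of joint gate above 0.066 m), for 0.2 s.
3. the gate is pushed home again, the two tubes in the first tray (value of joint gate below 0.004 m and ((distance between tray1_c and slot1 below 0.02 m and x of tube1_c in the frame of tray1_c between -0.031 and 0.031 m and y of tube1_c in the frame of tray1_c between -0.05 and 0.05 m and z of tube1_c in the frame of tray1_c between -0.023 and 0.027 m and x of tube2_c in the frame of tray1_c between -0.031 and 0.031 m and y of tube2_c in the frame of tray1_c between -0.05 and 0.05 m and z of tube2_c in the frame of tray1_c between -0.023 and 0.027 m) or (distance between tray2_c and slot1 below 0.02 m and x of tube1_c in the frame of tray2_c between -0.031 and 0.031 m and y of tube1_c in the frame of tray2_c between -0.05 and 0.05 m and z of tube1_c in the frame of tray2_c between -0.023 and 0.027 m and x of tube2_c in the frame of tray2_c between -0.031 and 0.031 m and y of tube2_c in the frame of tray2_c between -0.05 and 0.05 m and z of tube2_c in the frame of tray2_c between -0.023 and 0.027 m) or (distance between tray3_c and slot1 below 0.02 m and x of tube1_c in the frame of tray3_c between -0.031 and 0.031 m and y of tube1_c in the frame of tray3_c between -0.05 and 0.05 m and z of tube1_c in the frame of tray3_c between -0.023 and 0.027 m and x of tube2_c in the frame of tray3_c between -0.031 and 0.031 m and y of tube2_c in the frame of tray3_c between -0.05 and 0.05 m and z of tube2_c in the frame of tray3_c between -0.023 and 0.027 m) or (distance between tray4_c and slot1 below 0.02 m and x of tube1_c in the frame of tray4_c between -0.031 and 0.031 m and y of tube1_c in the frame of tray4_c between -0.05 and 0.05 m and z of tube1_c in the frame of tray4_c between -0.023 and 0.027 m and x of tube2_c in the frame of tray4_c between -0.031 and 0.031 m and y of tube2_c in the frame of tray4_c between -0.05 and 0.05 m and z of tube2_c in the frame of tray4_c between -0.023 and 0.027 m) or (distance between tray5_c and slot1 below 0.02 m and x of tube1_c in the frame of tray5_c between -0.031 and 0.031 m and y of tube1_c in the frame of tray5_c between -0.05 and 0.05 m and z of tube1_c in the frame of tray5_c between -0.023 and 0.027 m and x of tube2_c in the frame of tray5_c between -0.031 and 0.031 m and y of tube2_c in the frame of tray5_c between -0.05 and 0.05 m and z of tube2_c in the frame of tray5_c between -0.023 and 0.027 m))), for 0.2 s.
At the end, for the whole second after the job is handed in: Every tray present lies open side up (within 0.55 rad of level) in the lane within 20 mm of a queue slot, one of them in slot 1 at the stop; the two tubes lie inside the tray in slot 1; the gate is home within 4 mm; trays and tubes are at rest (all of step 3 and angle between each of tray1_c, tray2_c, tray3_c, tray4_c, tray5_c's own z axis and vertical below 0.55 rad and (distance between tray1_c and slot1 below 0.02 m or distance between tray1_c and slot2 below 0.02 m or distance between tray1_c and slot3 below 0.02 m or distance between tray1_c and slot4 below 0.02 m or distance between tray1_c and slot5 below 0.02 m) and (distance between tray2_c and slot1 below 0.02 m or distance between tray2_c and slot2 below 0.02 m or distance between tray2_c and slot3 below 0.02 m or distance between tray2_c and slot4 below 0.02 m or distance between tray2_c and slot5 below 0.02 m) and (distance between tray3_c and slot1 below 0.02 m or distance between tray3_c and slot2 below 0.02 m or distance between tray3_c and slot3 below 0.02 m or distance between tray3_c and slot4 below 0.02 m or distance between tray3_c and slot5 below 0.02 m) and (distance between tray4_c and slot1 below 0.02 m or distance between tray4_c and slot2 below 0.02 m or distance between tray4_c and slot3 below 0.02 m or distance between tray4_c and slot4 below 0.02 m or distance between tray4_c and slot5 below 0.02 m) and (distance between tray5_c and slot1 below 0.02 m or distance between tray5_c and slot2 below 0.02 m or distance between tray5_c and slot3 below 0.02 m or distance between tray5_c and slot4 below 0.02 m or distance between tray5_c and slot5 below 0.02 m) and distance between any of tray1_c, tray2_c, tray3_c, tray4_c, tray5_c and slot1 below 0.02 m and linear speed of each of tray1, tray2, tray3, tray4, tray5, tube1, tube2 below 0.02 m/s); the robot touches nothing.
It fails at once if the tape roll, pen pot or glue bottle is moved by more than 30 mm (distance of any of tape_roll, pen_pot, glue from where it was at the start of the episode above 0.03 m).
Of tray1, tray2, tray3, tray4, tray5 only 3 to 5 are there at a start; the rules pass over those that are not, and their reading is None.
At some moment in a run one of tray1, tray2, tray3, tray4, tray5 may be knocked a few centimetres aside while the robot is not near it.
Once in a run the grip may slacken for a moment while it holds something.
It also fails if it takes over 210 s, if anything falls off the work surface, if the arm or the gripper's body presses on something with over 40 N, if the wrist force passes 120 N, or if a joint passes its speed limit or range.

ROBOT

A 6-joint arm with a two-finger parallel gripper is mounted at the origin on the work surface. World frame = base frame: x ahead of the robot, y to its left, z up, the work surface at z = 0. Lengths are in mm, angles in rad, forces in N, time in s.
With the tool pointing down it reaches from about 400 to 925 mm from the base axis. Payload 12.5 kg.
Tool frame: the origin (TCP) lies at the very end of the fingers, on their centre line; the grasp point (between the pads) lies 19 mm behind it; x points along the fingers, z is the direction in which the jaws open and shut, and the axes are right-handed (so a half turn about x gives the same grasp; the last joint's range is limited). The gripper opens to 95 mm and grips with 3 to 60 N. Pads are 20 mm wide; open, the fingers measure 119 mm over their backs; the gripper's body (75 mm by 180 mm) begins 59 mm behind the grasp point.
Start: joints at [-1.439, 0.491, 1.559, -0, 1.092, -0.106], TCP at [147.25, -607.424, 214.661] pointing down, gripper open.
Joint ranges: [-3.1, 3.1], [-0.84, 2.19], [0.05, 2.79], [-1.13, 4.28], [0.06, 2.93], [-2.69, 2.69]. Speed limits (rad/s): [2.22, 2.22, 2.79, 3.14, 3.14, 3.14].

INTERFACE

Orientations are given as [roll, pitch, yaw] about the fixed x, y, z axes, in that order (R = Rz(yaw) Ry(pitch) Rx(roll)).
In Python, from cell import env gives the robot as it stands. The module is installed in compiled form; this text tells all that it offers.
- The arm moves only by the shell command python3 -m pendant 'ROWS'. ROWS is JSON, one flat list of numbers, 5 for each row, row after row: the shift along the tool's x, y, z normalised to -1 to 1, where 1 is 0.03 m, then the turn about the tool's x normalised to -1 to 1, where 1 is 0.5 rad, then the opening, from 0 (shut) to 1 (fully open). A call has 1 to 5 rows; each row shifts and turns the pose as measured when the row begins, along the tool's axes as they then stand; what a row does not reach is not made up. A row lasts 1/8 s, in which the tool goes at most 62.5 mm and 10.7 degrees, less where a joint would pass 70% of its speed; a pose out of reach is approached as far as the arm can. A call with a number of a shift or a turn outside -1 to 1 is refused whole. A call with a gripper value outside its range is refused whole. The fingers move at their own pace and stop on an object; the grip force is fixed at half the most. Time passes only in rows, so rows that do not move let the fingers close. It gives the time, the measured TCP pose, the force and the opening at its end, in the units of the state.
- env.state(): the state, without advancing time (a new reading comes with each control period).
- env.read_camera(name): name is "scene" or "top"; returns (picture, depth): 400x640x3 uint8, blue, green, red; 400x640 float32, mm along the optical axis (not along the pixel's ray), 0 where there is no reading.
- env.camera_info(name): a dict with "fx", "fy", "cx", "cy" (pixels), "distortion" ([k1, k2, p1, p2, k3] as OpenCV has them; the pictures are not rectified), "position" and "orientation" of the camera in the world. Camera axes: x right, y down, z forward; pixel columns grow to the right and rows downward; lengths in mm; the calibration is good to about 2 mm. A picture is of the moment at which its call begins. camera_info takes no time and is no camera call.
- env.job_done(): hands the job in, once; it reports no verdict.
The state is a dict: "t": time; "joints": joint angles; "qvel": joint speeds; "tau": joint torques, N m; "eef_pos": TCP position; "tcp_rot": TCP orientation; "ft_force": force on the tool from outside, world axes, zero at the start; "moment": the same for the moment, N m; "opening": opening from 0.0 (shut) to 1.0 (fully open).
Only numpy, scipy, OpenCV 4.12 (cv2) and the standard library are available. Lean on these libraries where they do the work, as an engineer would, in place of code of your own. Each camera call takes 0.05 s, during which the arm holds its last target. There are 200 camera calls.

## Working session

There is one attempt and no reset: what is moved stays moved. The work goes in short steps, Python scripts to look and compute and a shell command to move; the robot and the scene stay as the last step left them, time stands still between calls to the robot, and variables do not carry over. Pictures are saved under pics/ and viewed, and the job is handed in when it is done.

```bash
mkdir -p pics
python3 - <<'E'
from cell import env
import cv2
print(env.state())
for n in ("scene","top"):
    print(n,env.camera_info(n))
    p,d=env.read_camera(n); cv2.imwrite(f"pics/{n}0.png",p)
E
```

```text
{'t': 0.0, 'joints': array([-1.43860743e+00,  4.91561164e-01,  1.55944323e+00, -7.46523810e-06,
        1.09167858e+00, -1.05599175e-01]), 'qvel': array([-0.00028509, -0.0002268 ,  0.00090896,  0.00044776,  0.00015658,
       -0.00069383]), 'tau': array([-3.92396003e-03, -6.12647438e+01, -2.58180696e+01,  6.90919929e-02,
        4.82215849e-02, -8.67824519e-05]), 'eef_pos': array([ 147.21058116, -607.17373864,  214.06288816]), 'tcp_rot': array([3.04206588, 1.56970599, 1.70906107]), 'ft_force': array([-0.491221  , -0.29554608, -0.16081548]), 'moment': array([ 0.00046788, -0.00630544, -0.03216912]), 'opening': 1.000658008262687}
scene {'fx': 439.94262020401106, 'fy': 439.94262020401106, 'cx': 317.19738498599014, 'cy': 209.7779472070812, 'distortion': array([0.0016567, 0.       , 0.       , 0.       , 0.       ]), 'position': array([819.33713663, 799.70198035, 953.94744789]), 'orientation': array([-2.31034281,  0.01279234,  2.6756052 ])}
top {'fx': 519.1421172946654, 'fy': 519.1421172946654, 'cx': 316.7147212568107, 'cy': 203.75894113654547, 'distortion': array([-0.00748397,  0.        ,  0.        ,  0.        ,  0.        ]), 'position': array([ 208.3096957 ,   -7.98678069, 1526.13883221]), 'orientation': array([-2.97986084e+00, -2.06002798e-03, -1.58415157e+00])}
```

View pics/scene0.png

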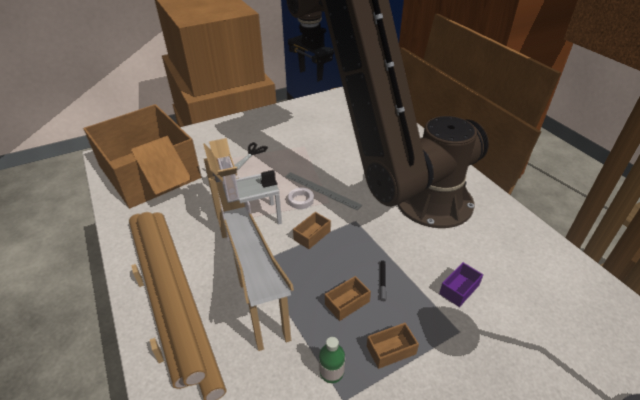

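View pics/top0.png

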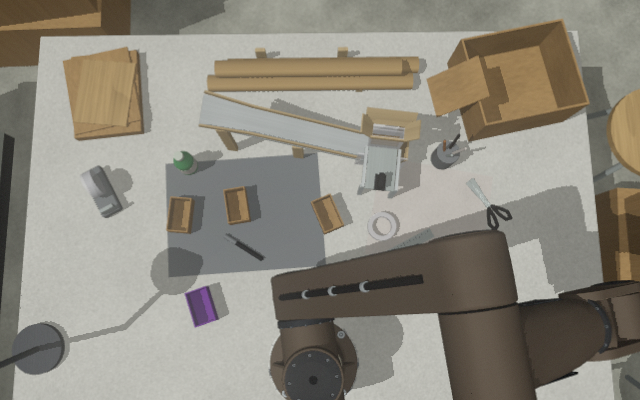

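```bash
cat > h.py <<'E'
from cell import env
import cv2, numpy as np
from scipy.spatial.transform import Rotation as Ro
def cam(n):
    c=env.camera_info(n); K=np.array([[c['fx'],0,c['cx']],[0,c['fy'],c['cy']],[0,0,1]])
    return c,K,Ro.from_euler('xyz',c['orientation']).as_matrix(),np.array(c['position'])
def rays(n,uv):
    c,K,R,p=cam(n)
    q=cv2.undistortPoints(np.array(uv,float).reshape(-1,1,2),K,np.array(c['distortion'])).reshape(-1,2)
    return np.c_[q,np.ones(len(q))]@R.T,p
def atz(n,uv,z):
    r,p=rays(n,uv); s=(np.atleast_1d(z)-p[2])/r[:,2]; return p+r*s[:,None]
def cloud(n,d):
    h,w=d.shape; u,v=np.meshgrid(np.arange(w),np.arange(h))
    r,p=rays(n,np.c_[u.ravel(),v.ravel()]); return (p+r*d.reshape(-1,1)).reshape(h,w,3)
def proj(n,X):
    c,K,R,p=cam(n)
    return cv2.projectPoints((np.atleast_2d(X)-p)@R,np.zeros(3),np.zeros(3),K,np.array(c['distortion']))[0].reshape(-1,2)
def snap(n,name,crop=None,f=1):
    p,d=env.read_camera(n); q=p
    if crop: q=p[crop[1]:crop[3],crop[0]:crop[2]]
    if f!=1: q=cv2.resize(q,None,fx=f,fy=f,interpolation=cv2.INTER_CUBIC)
    cv2.imwrite(f"pics/{name}.png",q); return p,d
def trays(n,p,C,lo=25,hi=60):
    hsv=cv2.cvtColor(p,cv2.COLOR_BGR2HSV)
    m=((hsv[...,0]>5)&(hsv[...,0]<25)&(hsv[...,1]>70)).astype(np.uint8)
    m&=((C[...,2]>-10)&(C[...,2]<hi)).astype(np.uint8)
    k,l,s,c=cv2.connectedComponentsWithStats(m)
    for i in range(1,k):
        if s[i,4]<150: continue
        P=C[l==i]; P=P[P[:,2]>lo]
        if len(P)<40: continue
        r=cv2.minAreaRect(P[:,:2].astype(np.float32))
        b=cv2.boxPoints(r); e=[b[1]-b[0],b[2]-b[1]]; e=max(e,key=np.linalg.norm)
        print(n,c[i].round(),'ctr',np.round(r[0],1),'size',np.round(r[1],1),'long-axis yaw deg',round(np.degrees(np.arctan2(e[1],e[0])),1),'z',round(np.median(P[:,2]),1))
def st():
    s=env.state(); R=Ro.from_euler('xyz',s['tcp_rot']).as_matrix()
    print('t',round(s['t'],2),'tcp',s['eef_pos'].round(1),'x',R[:,0].round(3),'y',R[:,1].round(3),'z',R[:,2].round(3),'F',s['ft_force'].round(1),'open',round(s['opening'],3)); return s,R
E
python3 - <<'E'
from h import *
st()
for n in('scene','top'):
    p,d=snap(n,n+'1'); C=cloud(n,d); trays(n,p,C)
    np.save(n+'C.npy',C)
cv2.imwrite('pics/topcrop.png',cv2.resize(p[80:260,150:480],None,fx=2.4,fy=2.4,interpolation=cv2.INTER_CUBIC))
E
```

```text
t 0.1 tcp [ 147.2 -607.2  214.1] x [-0.     0.001 -1.   ] y [0.972 0.236 0.   ] z [ 0.236 -0.972 -0.001] F [-0.1  0.4  0.2] open 0.998
scene [414.  37.] ctr [ -724.8 -1126.6] size [ 25.3 256.3] long-axis yaw deg -89.9 z 42.0
scene [217.  66.] ctr [  424.4 -1406. ] size [309.4 644.9] long-axis yaw deg -53.4 z 42.3
scene [475.  96.] ctr [-563.9 -551.2] size [ 69.9 910.4] long-axis yaw deg -88.9 z 42.2
scene [557.  64.] ctr [-1093.5  -502.2] size [161.5  18.3] long-axis yaw deg 3.7 z 46.0
scene [131. 148.] ctr [ 794.  -738.4] size [106.4 254. ] long-axis yaw deg -15.3 z 44.0
scene [147. 187.] ctr [ 801.7 -592.3] size [258.7 299.9] long-axis yaw deg -78.7 z 42.8
scene [605. 184.] ctr [-528.5  207.7] size [28.9 57.5] long-axis yaw deg -67.1 z 42.6
scene [626. 198.] ctr [-528.3  287.5] size [29.8 58.1] long-axis yaw deg -67.2 z 42.3
scene [463. 208.] ctr [-38.5  71.4] size [107.  16.] long-axis yaw deg 32.4 z 41.6
scene [192. 314.] ctr [829.5   2.1] size [620.1  48.3] long-axis yaw deg 89.4 z 48.1
scene [312. 230.] ctr [425.9 -43.7] size [102.9  68.2] long-axis yaw deg 21.6 z 38.2
scene [155. 303.] ctr [896.3 -38.8] size [581.2  34.7] long-axis yaw deg 88.9 z 47.8
scene [347. 297.] ctr [454.2 218.9] size [101.6  65.1] long-axis yaw deg 8.2 z 38.8
scene [392. 345.] ctr [427.9 384. ] size [ 66.4 101.1] long-axis yaw deg -4.7 z 39.9
top [520.  80.] ctr [ 890.5 -660.6] size [328.6 164.4] long-axis yaw deg 59.3 z 43.3
top [105.  94.] ctr [799.3 624.2] size [269.6 224.7] long-axis yaw deg 9.6 z 37.5
top [319.  81.] ctr [851.5  -9.3] size [ 96.2 638. ] long-axis yaw deg -89.8 z 45.6
top [501. 126.] ctr [ 676.4 -607.4] size [314.4  96.8] long-axis yaw deg 82.8 z 43.2
top [236. 205.] ctr [451.5 219.6] size [101.4  62.1] long-axis yaw deg 9.0 z 42.6
top [327. 213.] ctr [423.3 -43. ] size [99.  61.6] long-axis yaw deg 22.3 z 43.5
top [180. 215.] ctr [426.1 384.1] size [ 64.4 100.3] long-axis yaw deg -5.5 z 41.7
```

View pics/topcrop.png

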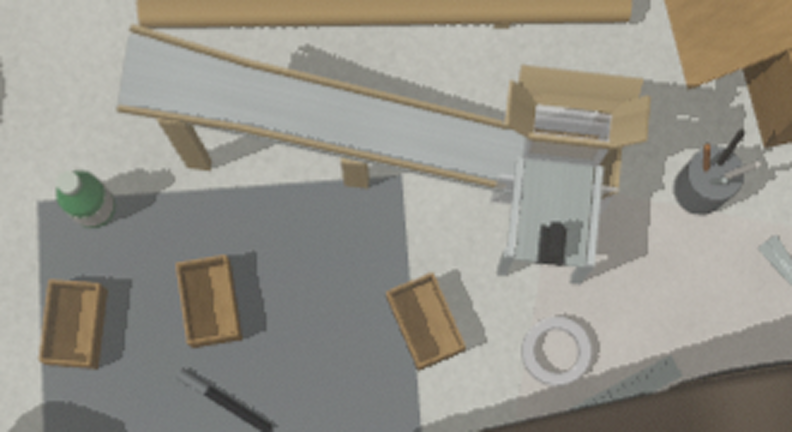

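Run:
```python
from h import *
C=np.load('topC.npy'); p=cv2.imread('pics/top1.png')
poly=np.array([(205,100),(202,120),(290,143),(350,152),(358,138),(300,124)])
m=np.zeros(p.shape[:2],np.uint8); cv2.fillPoly(m,[poly],1)
P=C[m==1]; P=P[P[:,2]>20]
for _ in range(4):
    A=np.c_[P[:,:2],np.ones(len(P))]; c=np.linalg.lstsq(A,P[:,2],rcond=None)[0]; r=P[:,2]-A@c; P=P[abs(r)<max(3,2*r.std())]
print(len(P),c,r.std(),'slope',np.degrees(np.arctan(np.hypot(*c[:2]))),'uphill yaw',np.degrees(np.arctan2(c[1],c[0])))
def onplane(u,v):
    r,o=rays('top',[(u,v)]); r=r[0]; t=(c[0]*o[0]+c[1]*o[1]+c[2]-o[2])/(r[2]-c[0]*r[0]-c[1]*r[1]); return o+t*r
# crop enlarge
cv2.imwrite('pics/lane.png',cv2.resize(p[80:200,190:440],None,fx=3.2,fy=3.2,interpolation=cv2.INTER_CUBIC))
for uv in [(205,96),(200,123),(243,112),(238,132),(300,125),(295,146),(360,140)]: print(uv,C[uv[1],uv[0]].round(1),onplane(*uv).round(1))
print(C[181,380],C[187,380])
```

```text
2751 [3.56200712e-02 4.03185567e-01 1.01651402e+02] 2.7550398249000514 slope 22.035934483615904 uphill yaw 84.95122129739761
(205, 96) [705.8 273.2 239.4] [706.7 273.7 237.2]
(200, 123) [628.9 281.7 251.8] [633.1 284.6 238.9]
(243, 112) [674.7 179.4 200.8] [675.6 179.8 198.2]
(238, 132) [619.1 191.9 202.4] [619.5 192.1 201.2]
(300, 125) [657.2  29.6 137.5] [657.4  29.6 137. ]
(295, 146) [605.3  45.  108.2] [596.3  43.8 140.5]
(360, 140) [ 633.  -142.7   65.3] [ 632.5 -142.5   66.7]
[ 488.82157575 -183.32418288  169.95493675] [ 474.9315237  -184.37577959  157.61539451]
```

View pics/lane.png

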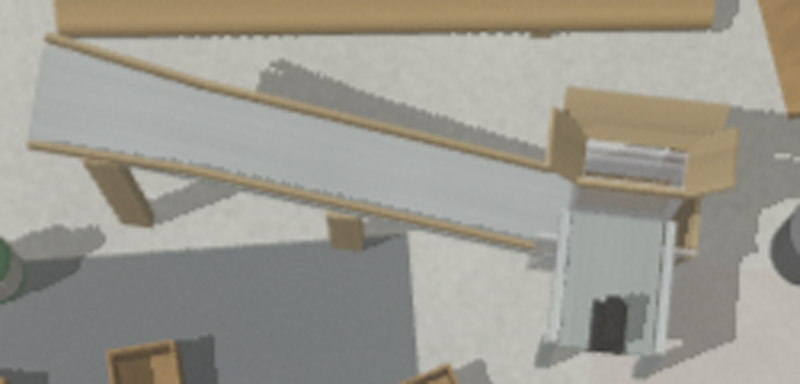

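Run:
```python
from h import *
c=np.array([3.562e-2,.4031856,101.6514])
for n in('top','scene'):
    C=np.load(n+'C.npy'); p=cv2.imread(f'pics/{n}1.png'); hsv=cv2.cvtColor(p,cv2.COLOR_BGR2HSV)
    m=(hsv[...,0]>5)&(hsv[...,0]<25)&(hsv[...,1]>60)
    h=C[...,2]-(C[...,:2]@c[:2]+c[2])
    m&=(h>3)&(h<24)&(C[...,0]>550)&(C[...,0]<730)&(C[...,1]>-130)&(C[...,1]<300)
    P=C[m]; yaw=np.radians(84.95-90)
    for yw in (-5.05,):
      a=np.radians(yw); ex=np.array([np.cos(a),np.sin(a)]); ey=np.array([-np.sin(a),np.cos(a)])
      X=P[:,:2]@ex; Y=P[:,:2]@ey
      mid=np.median(X)
      for s in(0,1):
        for lo in range(-200,270,40):
          q=(Y>lo)&(Y<lo+40)&((X>600)==s) 
          if q.sum()>8: print(n,s,lo,q.sum(),X[q].mean().round(1),X[q].min().round(1),X[q].max().round(1),h[m][q].mean().round(1))
      print('Yrange',Y.min(),Y.max())
```

```text
top 0 -80 23 589.5 587.5 592.2 12.4
top 0 -40 30 590.9 588.7 594.1 12.0
top 0 0 32 592.6 589.7 596.8 12.9
top 0 40 33 594.3 591.9 597.1 11.7
top 0 80 33 596.0 593.2 599.6 12.7
top 0 120 35 597.2 595.0 599.9 12.7
top 0 160 27 598.3 595.5 599.8 12.3
top 0 200 18 599.1 598.0 600.0 12.8
top 0 240 26 598.7 596.9 599.8 11.8
top 1 -80 27 664.6 662.3 669.5 13.6
top 1 -40 34 666.0 663.1 669.0 13.3
top 1 0 35 667.5 665.1 671.2 13.7
top 1 40 38 669.3 665.5 672.8 13.0
top 1 80 39 670.7 668.2 674.1 12.9
top 1 120 42 668.9 600.2 676.1 14.2
top 1 160 45 660.8 600.1 676.6 12.7
top 1 200 52 648.7 600.0 680.5 12.0
top 1 240 51 659.6 600.0 683.7 12.9
Yrange -74.36972612093278 338.8495234987335
scene 0 -80 12 593.7 591.9 594.7 13.5
scene 0 -40 12 594.9 592.7 596.3 12.5
scene 0 0 15 596.4 593.1 597.8 14.4
scene 0 40 16 598.2 595.7 599.3 13.3
scene 1 -40 10 669.5 667.4 671.1 16.5
scene 1 0 10 671.3 669.5 672.7 16.8
scene 1 40 10 673.0 671.2 674.5 16.8
scene 1 80 24 649.8 600.0 676.5 14.7
scene 1 120 33 635.6 600.2 677.9 14.7
scene 1 160 38 636.6 600.0 679.9 14.0
scene 1 200 48 629.1 600.3 682.5 14.9
scene 1 240 58 631.0 600.5 686.5 14.3
Yrange -74.69916596170009 341.964019043356
```

```bash
cat > fit.py <<'E'
from h import *
a=np.radians(-7.35); ex=np.array([np.cos(a),np.sin(a)]); ey=np.array([-np.sin(a),np.cos(a)])
E
python3 - <<'E'
from fit import *
from scipy import optimize
res=[]
for n in('top','scene'):
    C=np.load(n+'C.npy'); p=cv2.imread(f'pics/{n}1.png'); hsv=cv2.cvtColor(p,cv2.COLOR_BGR2HSV)
    X=C[...,:2]@ex; Y=C[...,:2]@ey
    # floor
    m=(hsv[...,1]<50)&(X>610-20)&(X<680)&(Y>-40)&(Y<300)&(C[...,2]>80)&(C[...,2]<260)
    yy=Y[m];zz=C[...,2][m];k=np.polyfit(yy,zz,1)
    for _ in range(5):
        r=zz-np.polyval(k,yy);q=abs(r)<4;k=np.polyfit(yy[q],zz[q],1)
    print(n,'floor z=',k,q.sum(),'max Y floor',np.percentile(yy[q],[0.5,99,99.7,100]), np.degrees(np.arctan(k[0])))
    h=C[...,2]-np.polyval(k,Y)
    b=(hsv[...,0]>5)&(hsv[...,0]<25)&(hsv[...,1]>60)&(h>5)&(h<22)&(X>520)&(X<700)&(Y>-180)&(Y<310)
    for lo in range(-180,310,40):
        q=b&(Y>lo)&(Y<lo+40); x=X[q]
        if len(x)>5:
            mid=(x.min()+x.max())/2; print(lo,len(x),'L',np.median(x[x<mid]).round(1),'R',np.median(x[x>mid]).round(1),'mid',((np.median(x[x<mid])+np.median(x[x>mid]))/2).round(1))
    print('rail Ymax',np.sort(Y[b&(X<mid)])[-3:],np.sort(Y[b&(X>mid)])[-3:])
    f=(p.max(2)<60)&(C[...,2]>140)&(C[...,2]<200)&(abs(C[...,0]-500)<80)&(abs(C[...,1]+180)<80)
    v,u=np.nonzero(f); print('fin',u.mean(),v.mean(),'X',np.percentile(X[f],[2,50,98]),'Y',np.percentile(Y[f],[2,50,98]),'z',np.percentile(C[...,2][f],[2,50,98]))
    mm=f&(C[...,2]>163); print(' top pts',X[mm].mean(),Y[mm].mean(),mm.sum(),np.ptp(X[mm]),np.ptp(Y[mm]))
E
```

```text
top floor z= [ 0.40508577 91.25179377] 2320 max Y floor [-26.2504803  297.5446311  299.15238451 299.8579527 ] 22.05216934776866
-60 49 L 590.9 R 665.9 mid 628.4
-20 62 L 591.4 R 666.4 mid 628.9
20 66 L 590.8 R 665.8 mid 628.3
60 64 L 591.3 R 666.8 mid 629.0
100 67 L 591.5 R 665.9 mid 628.7
140 70 L 591.2 R 665.8 mid 628.5
180 72 L 591.1 R 665.6 mid 628.4
220 61 L 591.1 R 665.9 mid 628.5
260 75 L 588.9 R 668.5 mid 628.7
300 17 L 586.8 R 669.8 mid 628.3
rail Ymax [306.59612258 307.01212528 309.29432122] [308.47233104 309.21328717 309.47635335]<stdin>:21: RuntimeWarning: Mean of empty slice.
  ret = ret.dtype.type(ret / rcount)
Traceback (most recent call last):
IndexError: index -1 is out of bounds for axis 0 with size 0
```

Run:
```python
from fit import *
for n in('top','scene'):
    C=np.load(n+'C.npy'); p=cv2.imread(f'pics/{n}1.png'); hsv=cv2.cvtColor(p,cv2.COLOR_BGR2HSV)
    X=C[...,:2]@ex; Y=C[...,:2]@ey
    m=(hsv[...,1]<50)&(X>600)&(X<660)&(Y>-40)&(Y<360)&(C[...,2]>80)
    yy=Y[m];zz=C[...,2][m];k=np.array([.404,91.2])
    for _ in range(5):
        r=zz-np.polyval(k,yy);q=abs(r)<5;k=np.polyfit(yy[q],zz[q],1)
    print(n,'floor z=',k,'Y floor',np.percentile(yy[q],[50,99,99.7,100]).round(1))
    h=C[...,2]-np.polyval(k,Y)
    b=(hsv[...,0]>5)&(hsv[...,0]<25)&(hsv[...,1]>60)&(h>5)&(h<22)&(X>520)&(X<700)&(Y>-180)&(Y<400)
    print('rail Ymax',np.sort(Y[b&(X<620)])[-3:],np.sort(Y[b&(X>640)])[-3:])
    x=X[b&(Y<150)]; print('mid',np.median(x[x<628]),np.median(x[x>628]))
    f=(p.max(2)<75)&(C[...,2]>130)&(C[...,2]<200)&(abs(C[...,0]-500)<90)&(abs(C[...,1]+180)<90)
    if f.sum():
      v,u=np.nonzero(f); print('fin',u.mean(),v.mean(),'X',np.percentile(X[f],[2,50,98]),'Y',np.percentile(Y[f],[2,50,98]),'z',np.percentile(C[...,2][f],[2,50,98]))
      mm=f&(C[...,2]>163); print(' top pts',X[mm].mean(),Y[mm].mean(),mm.sum())
    h2=(C[...,2]>235)&(C[...,2]<275)&(X>540)&(X<720)&(Y<-150)&(Y>-450)
    if h2.sum(): print('hopper top X',np.percentile(X[h2],[1,50,99]),'Y',np.percentile(Y[h2],[1,50,99]),np.percentile(C[...,2][h2],[1,50,99]))
p=cv2.imread('pics/top1.png');cv2.imwrite('pics/gt.png',cv2.resize(p[140:220,340:420],None,fx=7,fy=7,interpolation=cv2.INTER_CUBIC))
p=cv2.imread('pics/scene1.png');cv2.imwrite('pics/gs.png',cv2.resize(p[130:240,190:310],None,fx=5,fy=5,interpolation=cv2.INTER_CUBIC))
```

```text
top floor z= [ 0.40384412 91.44633428] Y floor [183.8 356.5 358.9 359.7]
rail Ymax [359.2150589  359.9076336  362.54738995] [359.2296609  359.69189215 360.4072531 ]
mid 591.0915780407578 665.9926250885325
fin 379.95205479452056 181.23287671232876 X [493.93175179 510.95989899 531.02240151] Y [-135.68631232 -119.86678304 -110.5948287 ] z [130.50845277 163.45909643 171.88353492]
 top pts 512.8965211943777 -121.806590152118 75
hopper top X [608.68941777 650.47134461 676.07090865] Y [-196.67196594 -179.51090464 -151.02719019] [235.40356688 251.51635753 267.0085474 ]
scene floor z= [ 0.40336224 93.66447452] Y floor [215.8 357.2 358.8 360. ]
rail Ymax [363.44545643 364.10149766 364.89495718] [362.98415698 363.50122348 364.30610413]
mid 596.0992164541846 668.7327602286442
fin 268.04787234042556 178.44148936170214 X [499.72050424 518.67194645 536.91709055] Y [-126.60298221 -116.34729256 -106.96565124] z [130.81125219 149.50149173 171.29667809]
 top pts 517.7026150332458 -118.57856952254306 46
hopper top X [610.40527657 640.09311738 676.30314046] Y [-198.05201397 -183.73725198 -153.0673287 ] [236.05568235 251.07156616 267.59898852]
```

View pics/gt.png

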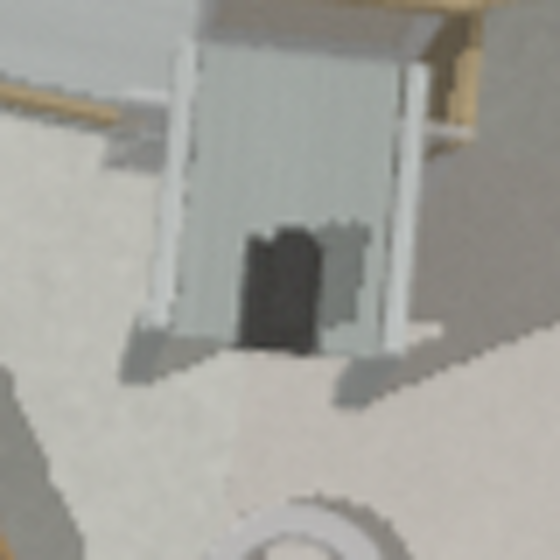

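View pics/gs.png

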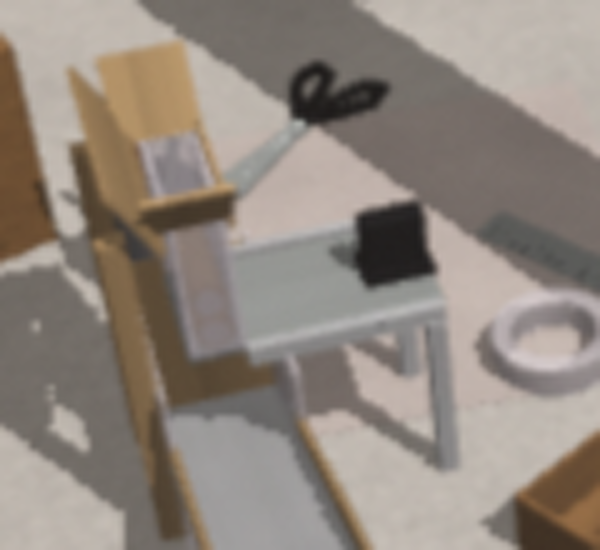

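```bash
cat > go.py <<'E'
# usage: go.py x y z [jawyawdeg] : prints what remains, in current tool axes (units of 30mm) and turn units
import sys; from h import *
s,R=st(); t=np.array([float(v) for v in sys.argv[1:4]]); d=R.T@(t-s['eef_pos'])
print('units x,y,z',(d/30).round(2))
if len(sys.argv)>4:
    j=np.radians(float(sys.argv[4])); a=R.T@np.array([np.cos(j),np.sin(j),0]); th=np.arctan2(-a[1],a[2])
    print('turn units (total)',round(th/0.5,3),'deg',round(np.degrees(th),1),'alt',round((th-np.sign(th)*np.pi)/0.5,3))
    d2=Ro.from_rotvec([th,0,0]).as_matrix().T@d; print('units after turn',(d2/30).round(2))
E
python3 go.py 330 -330 300 -67.7
python3 - <<'E'
from fit import *
for uv in [(184,160),(447,155),(383,225)]:
    C=np.load('topC.npy'); print(uv,C[uv[1],uv[0]])
E
```

```text
t 0.2 tcp [ 147.2 -607.3  214.3] x [-0.     0.001 -1.   ] y [0.972 0.236 0.   ] z [ 0.236 -0.972 -0.001] F [0.7 0.7 0.1] open 1.001
units x,y,z [-2.85  8.1  -7.55]
turn units (total) -0.303 deg -8.7 alt 5.98
units after turn [-2.85  9.14 -6.24]
(184, 160) [570.39365274 358.27862032 102.11932646]
(447, 155) [ 572.50060257 -381.04266386  113.28494316]
(383, 225) [ 390.89986299 -209.69417416    0.76725973]
```

```bash
python3 -m pendant '[-1,0,0,-0.3,1, -1,0.5,-0.3,0,1, -0.8,1,-0.7,0,1, 0,1,-0.7,0,1, 0,1,-0.7,0,1]'; python3 -m pendant '[0,1,-0.7,0,1, 0,1,-0.7,0,1, 0,1,-0.7,0,1, 0,1,-0.7,0,1, 0,1,-0.7,0,1]'; python3 go.py 423.3 -43 300 -67.7
```

```text
t: 0.82
eef_pos: [217.2, -499.0, 299.4]
tcp_rot: [2.814, 1.567, 1.633]
ft_force: [0.4, -0.2, 1.1]
opening: 0.999
t: 1.45
eef_pos: [318.5, -339.2, 299.9]
tcp_rot: [2.754, 1.567, 1.572]
ft_force: [0.2, -1.1, 0.7]
opening: 0.998
t 1.45 tcp [ 318.5 -339.2  299.9] x [-0.     0.003 -1.   ] y [0.925 0.379 0.001] z [ 0.379 -0.925 -0.003] F [ 0.2 -1.1  0.7] open 0.998
units x,y,z [ 0.03  6.98 -7.81]
turn units (total) -0.0 deg -0.0 alt 6.283
units after turn [ 0.03  6.98 -7.81]
```

```bash
python3 -m pendant '[0,0.87,-0.97,0,1, 0,0.87,-0.97,0,1, 0,0.87,-0.97,0,1, 0,0.87,-0.97,0,1, 0,0.87,-0.97,0,1]'; python3 -m pendant '[0.5,0.87,-0.97,0,1, 1,0.87,-0.97,0,1, 1,0.87,-0.97,0,1, 1,0.1,-0.1,0,1]'
python3 - <<'E'
from h import *
st()
for n in('scene','top'):
    p,d=snap(n,n+'2'); C=cloud(n,d); C[C[...,0]<150]=np.nan; C[C[...,0]>560]=np.nan; trays(n,p,C)
E
python3 go.py 423.3 -43 23 -67.7
```

```text
t: 2.08
eef_pos: [385.5, -149.0, 300.6]
tcp_rot: [2.645, 1.567, 1.462]
ft_force: [0.3, 1.0, 0.2]
opening: 1.004
t: 2.58
eef_pos: [429.0, -29.0, 195.3]
tcp_rot: [1.393, 1.564, 0.213]
ft_force: [-0.2, -0.5, -0.3]
opening: 1.0
t 2.58 tcp [429.  -29.  195.3] x [ 0.007  0.001 -1.   ] y [0.925 0.381 0.007] z [ 0.381 -0.925  0.001] F [-0.2 -0.5 -0.3] open 1.0
scene [214.  66.] ctr [  440. -1426.] size [288.2 634.5] long-axis yaw deg -57.2 z 42.2
scene [312. 230.] ctr [426.6 -43.6] size [102.9  65.1] long-axis yaw deg 21.3 z 38.2
scene [347. 297.] ctr [454.6 218.7] size [101.8  65.4] long-axis yaw deg 9.1 z 38.9
scene [392. 345.] ctr [428.1 383.8] size [ 65.6 101.3] long-axis yaw deg -6.5 z 40.0
top [236. 205.] ctr [451.8 219.7] size [100.6  61.9] long-axis yaw deg 9.4 z 43.3
top [180. 215.] ctr [426.1 384.2] size [ 63.1 100.1] long-axis yaw deg -5.8 z 42.0
t 2.67 tcp [427.5 -29.8 194.1] x [ 0.001  0.002 -1.   ] y [0.925 0.38  0.002] z [ 0.38  -0.925 -0.002] F [-1.  -0.3  0.8] open 1.004
units x,y,z [ 5.7  -0.31  0.36]
turn units (total) 0.001 deg 0.0 alt -6.282
units after turn [ 5.7  -0.31  0.36]
```

View pics/scene2.png

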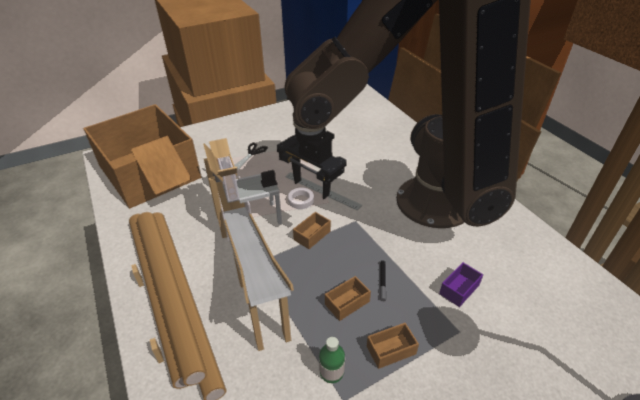

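View pics/top2.png

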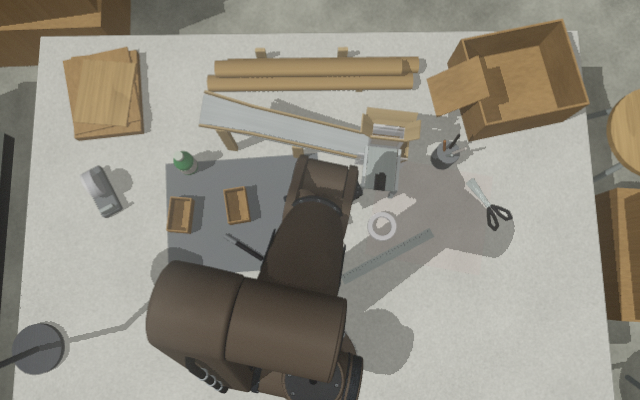

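```bash
python3 -m pendant '[0.9,-0.35,0.35,0,1, 1,0,0,0,1, 1,0,0,0,1, 1,0,0,0,1]'; python3 go.py 425 -43.3 23 -67.9
```

```text
t: 3.18
eef_pos: [425.2, -46.4, 79.5]
tcp_rot: [1.178, 1.561, -0.005]
ft_force: [1.1, -0.4, 0.1]
opening: 1.004
t 3.17 tcp [425.2 -46.4  79.5] x [ 0.01 -0.   -1.  ] y [0.926 0.378 0.009] z [ 0.378 -0.926  0.004] F [ 1.1 -0.4  0.1] open 1.004
units x,y,z [ 1.88  0.02 -0.11]
turn units (total) 0.005 deg 0.1 alt -6.279
units after turn [ 1.88  0.02 -0.11]
```

```bash
python3 -m pendant '[1,0,-0.1,0,1, 0.85,0,0,0,1, 0,0,0,0,1]'; python3 go.py 425 -43.3 23 -67.9
```

```text
t: 3.55
eef_pos: [426.2, -45.9, 23.9]
tcp_rot: [1.149, 1.56, -0.036]
ft_force: [0.4, 0.0, 0.5]
opening: 1.001
t 3.55 tcp [426.2 -45.9  23.9] x [ 0.011 -0.    -1.   ] y [0.927 0.376 0.01 ] z [ 0.376 -0.927  0.005] F [0.4 0.  0.5] open 1.001
units x,y,z [ 0.03 -0.01 -0.1 ]
turn units (total) -0.001 deg -0.0 alt 6.282
units after turn [ 0.03 -0.01 -0.1 ]
```

```bash
python3 -m pendant '[0,0,-0.05,0,0, 0,0,0,0,0, 0,0,0,0,0, 0,0,0,0,0, 0,0,0,0,0]'; python3 -m pendant '[0,0,0,0,0, 0,0,0,0,0]'
```

```text
t: 4.18
eef_pos: [427.4, -45.3, 27.6]
tcp_rot: [1.075, 1.554, -0.111]
ft_force: [0.1, -0.6, -0.9]
opening: 0.651
t: 4.42
eef_pos: [427.3, -45.3, 27.5]
tcp_rot: [1.077, 1.555, -0.109]
ft_force: [0.0, -0.8, -0.6]
opening: 0.649
```

```bash
python3 -m pendant '[-1,0,0,0,0, -1,0,0,0,0, -1,0,0,0,0, -1,0,0,0,0, -1,0,0,0,0]'; python3 -m pendant '[-1,0,0,0,0, -1,0,0,0,0, -1,0,0,0,0, -0.8,0,0,0,0]';  python3 go.py 661 190 285 -7.35
```

```text
t: 5.05
eef_pos: [423.5, -44.7, 179.7]
tcp_rot: [1.176, 1.561, -0.01]
ft_force: [-0.5, -0.6, -1.0]
opening: 0.647
t: 5.55
eef_pos: [421.2, -44.4, 297.7]
tcp_rot: [1.194, 1.562, 0.008]
ft_force: [0.3, 0.6, -0.9]
opening: 0.648
t 5.55 tcp [421.2 -44.4 297.7] x [ 0.009  0.    -1.   ] y [0.927 0.375 0.009] z [ 0.375 -0.927  0.003] F [ 0.3  0.6 -0.9] open 0.648
units x,y,z [ 0.5  10.34 -4.24]
turn units (total) -2.116 deg -60.6 alt 4.168
units after turn [0.5  8.77 6.92]
```

```bash
python3 -m pendant '[0,0.5,-0.3,-0.35,0, 0,0.5,-0.1,-0.35,0, 0,0.5,0,-0.35,0, 0,0.5,0.2,-0.35,0, 0,0.5,0.3,-0.35,0]'; python3 go.py 661 190 285 -7.35
```

```text
t: 6.18
eef_pos: [483.0, 9.2, 299.8]
tcp_rot: [0.229, 1.56, -0.056]
ft_force: [0.3, 0.7, -1.3]
opening: 0.645
t 6.17 tcp [483.    9.2 299.8] x [ 0.011 -0.001 -1.   ] y [0.282 0.96  0.002] z [ 0.959 -0.282  0.011] F [ 0.3  0.7 -1.3] open 0.645
units x,y,z [0.55 7.45 3.99]
turn units (total) -0.314 deg -9.0 alt 5.969
units after turn [0.55 6.73 5.11]
```

```bash
python3 -m pendant '[0,0.5,0.3,-0.32,0, 0,1,0.75,0,0, 0,1,0.75,0,0, 0,1,0.75,0,0, 0,1,0.75,0,0]'; python3 -m pendant '[0,1,0.75,0,0, 0,0.7,0.7,0,0,0,0,0,0,0]'; python3 go.py 661 190 285 -7.35
```

```text
t: 6.8
eef_pos: [601.4, 132.6, 299.5]
tcp_rot: [-0.02, 1.563, -0.138]
ft_force: [-1.0, 0.0, -1.4]
opening: 0.653
t: 7.18
eef_pos: [652.3, 181.4, 297.2]
tcp_rot: [-0.269, 1.567, -0.386]
ft_force: [-0.3, 0.6, -1.5]
opening: 0.651
t 7.17 tcp [652.3 181.4 297.2] x [ 0.004 -0.002 -1.   ] y [ 0.117  0.993 -0.001] z [ 0.993 -0.117  0.004] F [-0.3  0.6 -1.5] open 0.651
units x,y,z [0.41 0.32 0.25]
turn units (total) 0.023 deg 0.7 alt -6.26
units after turn [0.41 0.32 0.25]
```

```bash
python3 -m pendant '[0.5,0.4,0.3,0.02,0, 0.2,0,0,0,0]'
python3 - <<'E'
from h import *
st(); p,d=snap('scene','s3',(180,120,340,360),3); p,d=snap('top','t3',(180,60,340,180),4)
E
python3 go.py 661 190 275 -7.35
```

```text
t: 7.42
eef_pos: [662.5, 192.1, 274.5]
tcp_rot: [-0.449, 1.567, -0.577]
ft_force: [-0.3, -1.3, 0.0]
opening: 0.647
t 7.42 tcp [662.5 192.1 274.5] x [ 0.003 -0.002 -1.   ] y [ 0.128  0.992 -0.001] z [ 0.992 -0.128  0.003] F [-0.3 -1.3  0. ] open 0.647
t 7.53 tcp [662.2 191.6 275.3] x [ 0.003 -0.002 -1.   ] y [ 0.128  0.992 -0.002] z [ 0.992 -0.128  0.003] F [-1.5  0.1 -1.1] open 0.65
units x,y,z [ 0.01 -0.06 -0.03]
turn units (total) 0.001 deg 0.0 alt -6.283
units after turn [ 0.01 -0.06 -0.03]
```

View pics/s3.png

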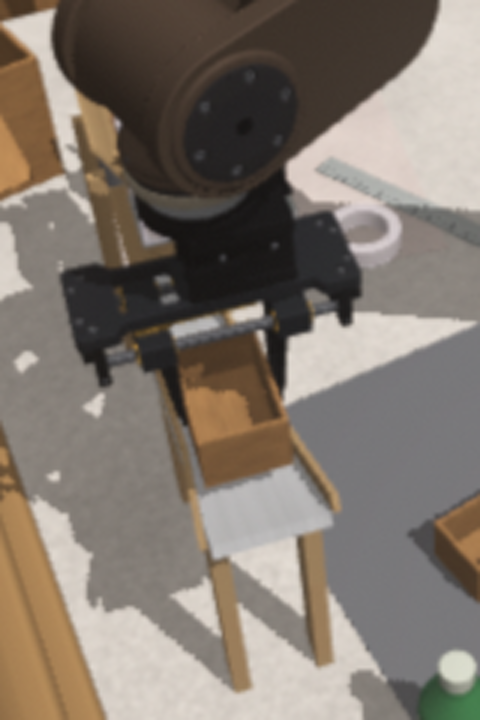

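View pics/t3.png

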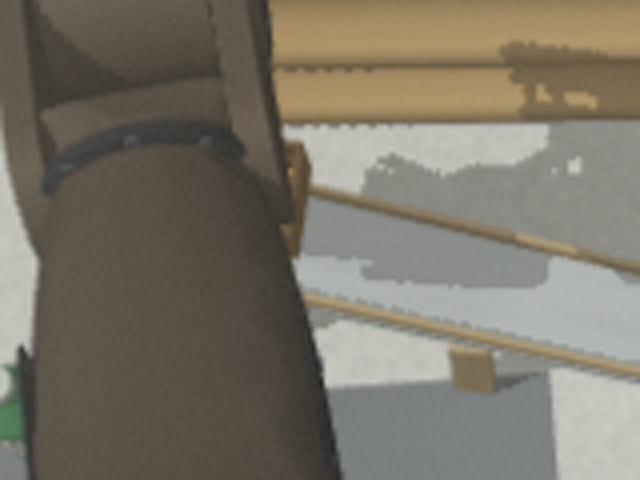

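```bash
python3 -m pendant '[0.5,0,-0.05,0,0, 0.2,0,0,0,0]'; python3 -m pendant '[0.15,0,0,0,0, 0.15,0,0,0,0]'; python3 -m pendant '[0.15,0,0,0,0, 0.15,0,0,0,0]'
```

```text
t: 7.78
eef_pos: [660.4, 191.1, 253.9]
tcp_rot: [-0.275, 1.566, -0.404]
ft_force: [0.3, -0.4, -1.3]
opening: 0.654
t: 8.02
eef_pos: [660.6, 189.9, 246.0]
tcp_rot: [-0.36, 1.564, -0.489]
ft_force: [-5.1, -7.9, 12.3]
opening: 0.652
t: 8.28
eef_pos: [661.1, 188.0, 240.4]
tcp_rot: [-0.332, 1.56, -0.461]
ft_force: [-2.3, -5.4, 9.1]
opening: 0.65
```

```bash
python3 -m pendant '[0.15,0,0,0,0, 0.1,0,0,0,0]'
python3 - <<'E'
from h import *
st(); p,d=snap('scene','s4',(180,120,340,360),3)
E
```

```text
t: 8.52
eef_pos: [661.6, 186.5, 235.8]
tcp_rot: [-0.292, 1.556, -0.422]
ft_force: [-2.7, -3.3, 7.7]
opening: 0.651
t 8.53 tcp [661.6 186.5 235.8] x [ 0.013 -0.006 -1.   ] y [ 0.129  0.992 -0.004] z [ 0.991 -0.129  0.014] F [-2.7 -3.3  7.7] open 0.651
```

View pics/s4.png

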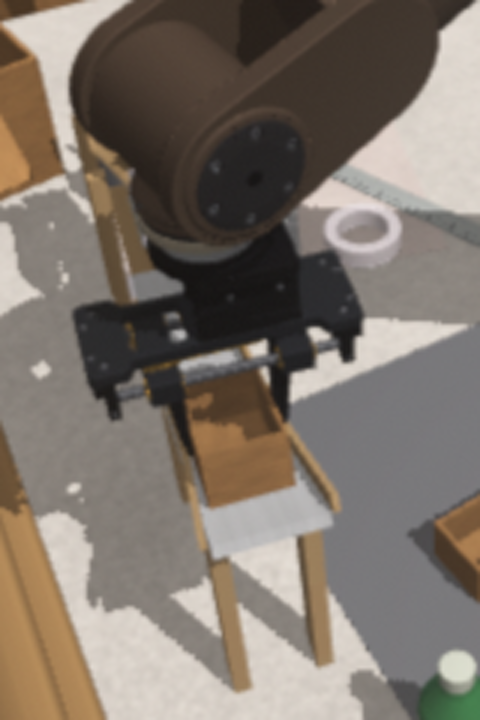

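```bash
python3 -m pendant '[0.15,0,0,0,0, 0.15,0,0,0,0, 0,0,0,0,0]'; python3 -m pendant '[0,0,0,0,0.9, 0,0,0,0,0.9, 0,0,0,0,0.9, -0.3,0,0,0,0.9]'
python3 - <<'E'
from h import *
st(); p,d=snap('scene','s5',(180,120,340,360),3)
E
```

```text
t: 8.95
eef_pos: [662.1, 184.8, 230.0]
tcp_rot: [-0.261, 1.552, -0.391]
ft_force: [-0.3, 0.4, -1.0]
opening: 0.654
t: 9.45
eef_pos: [661.9, 185.0, 238.9]
tcp_rot: [-0.264, 1.552, -0.395]
ft_force: [0.4, 0.1, -0.7]
opening: 0.896
t 9.45 tcp [661.9 185.  238.9] x [ 0.017 -0.007 -1.   ] y [ 0.13   0.992 -0.005] z [ 0.991 -0.13   0.018] F [ 0.4  0.1 -0.7] open 0.896
```

View pics/s5.png

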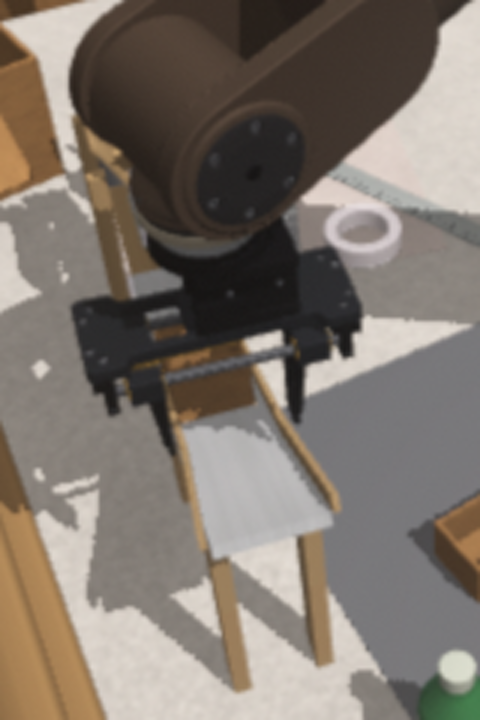

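Tray 1 is sliding down between the rails (tray at about (210,390) of the crop). Now I retreat upward and go to the tray at top px (237,205).

```bash
python3 -m pendant '[-1,0,0,0,1, -1,0,0,0,1, 0,0,-1,0.35,1, 0,0,-1,0.35,1, 0,0.1,-1,0.35,1]'
python3 - <<'E'
from h import *
for n in('scene','top'):
    p,d=snap(n,n+'6'); C=cloud(n,d); C[C[...,0]<300]=np.nan; C[C[...,0]>520]=np.nan; trays(n,p,C)
E
python3 go.py 453 219.3 100 -81
```

```text
t: 10.12
eef_pos: [577.3, 215.1, 302.9]
tcp_rot: [0.419, 1.547, -0.253]
ft_force: [-0.0, -0.4, -0.4]
opening: 0.999
scene [199.  68.] ctr [  479.2 -1465.8] size [180.2 562.4] long-axis yaw deg -69.8 z 42.8
scene [347. 297.] ctr [454.  218.9] size [101.8  65.2] long-axis yaw deg 9.2 z 39.3
scene [392. 345.] ctr [427.6 383. ] size [ 65.6 101.4] long-axis yaw deg -5.1 z 39.8
t 10.22 tcp [576.4 216.3 303.3] x [ 0.023 -0.006 -1.   ] y [0.619 0.785 0.01 ] z [ 0.785 -0.619  0.021] F [ 0.9 -0.7  0.6] open 0.999
units x,y,z [ 6.68 -2.53 -3.43]
turn units (total) 1.491 deg 42.7 alt -4.792
units after turn [ 6.68 -4.19 -0.8 ]
```

View pics/scene6.png

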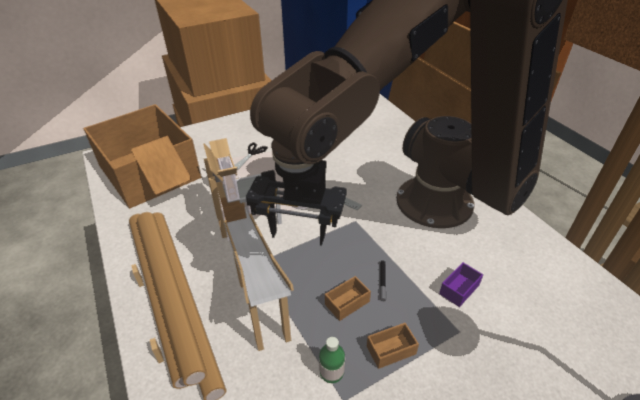

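```bash
python3 -m pendant '[0,-0.5,-0.5,0.37,1, 0,-0.6,-0.4,0.37,1, 0.5,-0.7,-0.2,0.37,1, 0.5,-0.7,0,0.37,1, 1,-1,0,0,1]'; python3 go.py 453 219.3 80 -81
```

```text
t: 10.85
eef_pos: [466.7, 192.7, 242.4]
tcp_rot: [1.289, 1.54, -0.128]
ft_force: [0.5, -0.2, -0.6]
opening: 0.997
t 10.85 tcp [466.7 192.7 242.4] x [ 0.031 -0.004 -1.   ] y [0.988 0.154 0.03 ] z [ 0.154 -0.988  0.009] F [ 0.5 -0.2 -0.6] open 0.997
units x,y,z [ 5.39 -0.48 -0.99]
turn units (total) -0.005 deg -0.2 alt 6.278
units after turn [ 5.39 -0.48 -0.99]
```

```bash
python3 -m pendant '[1,-0.3,-0.8,0,1, 1,-0.1,0,0,1, 1,0,0,0,1, 1,0,0,0,1, 1,0,0,0,1]'; python3 go.py 453 219.3 23 -81
```

```text
t: 11.48
eef_pos: [458.9, 214.0, 89.8]
tcp_rot: [1.339, 1.533, -0.063]
ft_force: [1.3, 0.7, -0.2]
opening: 1.001
t 11.47 tcp [458.9 214.   89.8] x [ 0.037 -0.002 -0.999] y [0.985 0.168 0.036] z [ 0.168 -0.986  0.009] F [ 1.3  0.7 -0.2] open 1.001
units x,y,z [ 2.22 -0.24 -0.23]
turn units (total) 0.024 deg 0.7 alt -6.259
units after turn [ 2.22 -0.25 -0.22]
```

```bash
python3 -m pendant '[1,-0.2,-0.2,0.02,1, 0.9,-0.05,0,0,1, 0.25,0,0,0,1]'; python3 go.py 453 219.3 23 -81
```

```text
t: 11.85
eef_pos: [455.3, 218.2, 22.1]
tcp_rot: [1.339, 1.533, -0.065]
ft_force: [-0.5, 0.0, 0.1]
opening: 1.001
t 11.85 tcp [455.3 218.2  22.1] x [ 0.038 -0.002 -0.999] y [0.986 0.166 0.037] z [ 0.165 -0.986  0.009] F [-0.5  0.   0.1] open 1.001
units x,y,z [-0.03 -0.07 -0.05]
turn units (total) 0.019 deg 0.5 alt -6.264
units after turn [-0.03 -0.07 -0.05]
```

```bash
python3 -m pendant '[0,0,0,0,0, 0,0,0,0,0, 0,0,0,0,0, 0,0,0,0,0, 0,0,0,0,0]'; python3 -m pendant '[0,0,0,0,0, -1,0,0,0,0, -1,0,0,0,0, -1,0,0,0,0, -1,0,0,0,0]'; python3 -m pendant '[-1,0,0,0,0, -1,0,0,0,0, -1,0,0,0,0, -1,0,0,0,0, -1,0,0,0,0]';  python3 go.py 661 190 285 -7.35
```

```text
t: 12.48
eef_pos: [457.4, 218.5, 24.8]
tcp_rot: [1.375, 1.529, -0.027]
ft_force: [0.7, 0.7, -1.0]
opening: 0.649
t: 13.1
eef_pos: [451.0, 218.2, 146.1]
tcp_rot: [1.324, 1.534, -0.078]
ft_force: [0.5, 0.3, -0.6]
opening: 0.65
t: 13.72
eef_pos: [443.9, 218.3, 300.9]
tcp_rot: [1.312, 1.535, -0.09]
ft_force: [0.7, -0.3, -1.6]
opening: 0.651
t 13.72 tcp [443.9 218.3 300.9] x [ 0.036 -0.003 -0.999] y [0.985 0.168 0.035] z [ 0.168 -0.986  0.009] F [ 0.7 -0.3 -1.6] open 0.651
units x,y,z [0.79 6.95 2.14]
turn units (total) -2.547 deg -73.0 alt 3.736
units after turn [ 0.79 -0.01  7.27]
```

```bash
python3 -m pendant '[0,0.5,0.1,-0.36,0, 0,0.5,0.2,-0.36,0, 0,0.4,0.3,-0.36,0, 0,0.3,0.4,-0.36,0, 0,0.2,0.5,-0.36,0]'; python3 go.py 661 190 290 -7.35
```

```text
t: 14.35
eef_pos: [521.4, 208.4, 306.6]
tcp_rot: [0.424, 1.532, -0.049]
ft_force: [-0.3, -0.0, -1.4]
opening: 0.651
t 14.35 tcp [521.4 208.4 306.6] x [ 0.039 -0.002 -0.999] y [0.455 0.89  0.016] z [ 0.89  -0.456  0.035] F [-0.3 -0.  -1.4] open 0.651
units x,y,z [0.73 1.56 4.4 ]
turn units (total) -0.689 deg -19.7 alt 5.594
units after turn [ 0.73 -0.02  4.67]
```

```bash
python3 -m pendant '[0,0.25,0.8,-0.36,0, 0,0.1,1,-0.32,0, 0.1,0,1,0,0, 0.2,0,1,0,0, 0.2,0,0.7,0,0]'; python3 go.py 661 190 275 -7.35
```

```text
t: 14.98
eef_pos: [659.7, 188.0, 295.9]
tcp_rot: [0.058, 1.534, -0.06]
ft_force: [-0.2, -0.1, -0.1]
opening: 0.65
t 14.97 tcp [659.7 188.  295.9] x [ 0.037 -0.002 -0.999] y [0.118 0.993 0.002] z [ 0.992 -0.118  0.037] F [-0.2 -0.1 -0.1] open 0.65
units x,y,z [0.7  0.07 0.01]
turn units (total) 0.021 deg 0.6 alt -6.262
units after turn [0.7  0.07 0.01]
```

```bash
python3 -m pendant '[0.7,0.1,0,0.02,0, 0.3,0,0,0,0]'; python3 go.py 661 190 255 -7.35
python3 - <<'E'
from h import *
p,d=snap('scene','s7',(180,120,340,360),3)
E
```

```text
t: 15.22
eef_pos: [662.1, 190.4, 264.0]
tcp_rot: [0.057, 1.535, -0.072]
ft_force: [-0.0, 0.3, -1.7]
opening: 0.652
t 15.22 tcp [662.1 190.4 264. ] x [ 0.036 -0.003 -0.999] y [0.128 0.992 0.002] z [ 0.991 -0.128  0.036] F [-0.   0.3 -1.7] open 0.652
units x,y,z [ 0.3  -0.02 -0.05]
turn units (total) -0.001 deg -0.0 alt 6.282
units after turn [ 0.3  -0.02 -0.05]
```

View pics/s7.png

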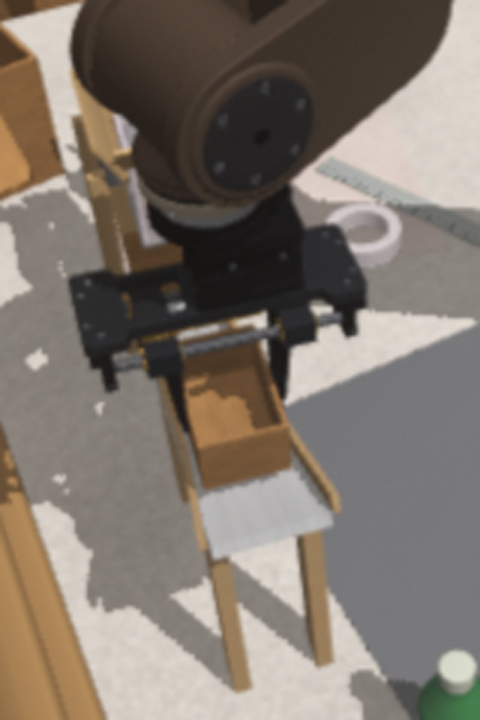

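Held tray (crop (235,430)) is centred between the rails. Pressing down as before.

```bash
python3 -m pendant '[0.3,0,-0.05,0,0, 0.15,0,0,0,0, 0.15,0,0,0,0]'; python3 -m pendant '[0.15,0,0,0,0, 0.15,0,0,0,0, 0.15,0,0,0,0]'; python3 -m pendant '[0.15,0,0,0,0, 0.15,0,0,0,0]'
```

```text
t: 15.65
eef_pos: [661.2, 190.5, 246.3]
tcp_rot: [0.063, 1.533, -0.065]
ft_force: [1.5, -3.6, 8.6]
opening: 0.652
t: 16.02
eef_pos: [662.6, 188.2, 238.1]
tcp_rot: [0.014, 1.526, -0.113]
ft_force: [-3.1, -5.8, 10.2]
opening: 0.653
t: 16.27
eef_pos: [663.0, 186.7, 232.8]
tcp_rot: [-0.005, 1.523, -0.133]
ft_force: [-9.4, -4.7, 16.4]
opening: 0.651
```

```bash
python3 -m pendant '[0.05,0,-0.05,0,0, 0,0,0,0,0]'; python3 -m pendant '[0,0,0,0,0.9, 0,0,0,0,0.9, 0,0,0,0,0.9, -0.3,0,0,0,0.9, -1,0,0,0,1]'; python3 -m pendant '[-1,0,-0.5,0.36,1, 0,0,-1,0.36,1, 0,0.2,-1,0.36,1, 0,0.4,-1,0.36,1]';  python3 - <<'E'
from h import *
for n in('scene','top'):
    p,d=snap(n,n+'8'); C=cloud(n,d); C[C[...,0]<300]=np.nan; C[C[...,0]>520]=np.nan; trays(n,p,C)
E
python3 go.py 427.5 384 150 -95.5
```

```text
t: 16.52
eef_pos: [662.2, 186.5, 233.4]
tcp_rot: [0.009, 1.519, -0.119]
ft_force: [0.5, -0.5, -0.4]
opening: 0.653
t: 17.15
eef_pos: [659.6, 186.8, 271.3]
tcp_rot: [-0.013, 1.523, -0.141]
ft_force: [1.1, 0.5, -0.3]
opening: 0.956
t: 17.65
eef_pos: [575.0, 245.9, 302.7]
tcp_rot: [0.772, 1.517, -0.1]
ft_force: [0.5, -0.5, -0.1]
opening: 1.0
scene [199.  67.] ctr [  479.2 -1468.1] size [181.4 563.4] long-axis yaw deg -70.0 z 43.3
scene [392. 345.] ctr [427.7 383.3] size [ 64.9 101.1] long-axis yaw deg -6.1 z 39.5
t 17.75 tcp [574.5 247.7 302.6] x [ 0.053 -0.005 -0.999] y [0.762 0.647 0.037] z [ 0.645 -0.763  0.038] F [-0.   0.3 -0.2] open 1.001
units x,y,z [ 4.8  -0.99 -6.82]
turn units (total) 1.598 deg 45.8 alt -4.685
units after turn [ 4.8  -5.58 -4.05]
```

View pics/scene8.png

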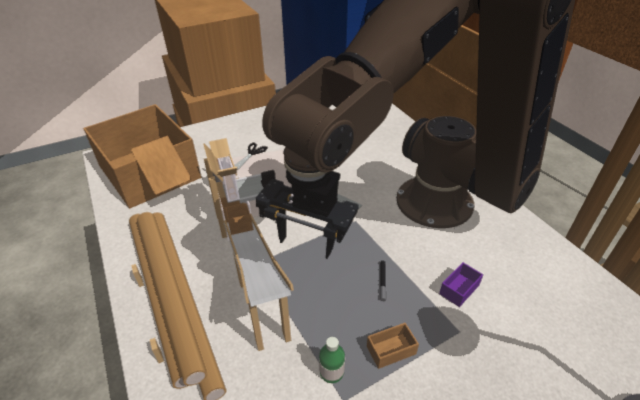

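View pics/top8.png

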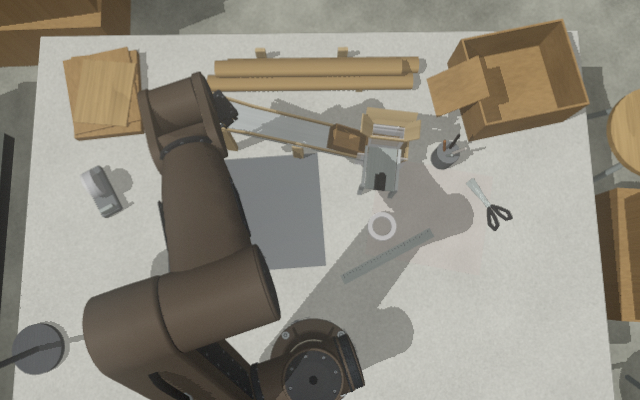

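```bash
python3 -m pendant '[0,-0.2,-0.9,0.37,1, 0,-0.5,-0.9,0.37,1, 0,-0.7,-0.7,0.37,1, 0,-0.9,-0.6,0.37,1, 0.5,-1,-0.6,0.1,1]'; python3 go.py 427.5 384 90 -95.8
```

```text
t: 18.38
eef_pos: [442.2, 326.5, 282.1]
tcp_rot: [1.602, 1.513, -0.065]
ft_force: [0.9, 0.2, -0.2]
opening: 1.002
t 18.38 tcp [442.2 326.5 282.1] x [ 0.057 -0.004 -0.998] y [ 0.994 -0.097  0.058] z [-0.097 -0.995 -0.002] F [ 0.9  0.2 -0.2] open 1.002
units x,y,z [ 6.36 -1.04 -1.85]
turn units (total) 0.008 deg 0.2 alt -6.275
units after turn [ 6.36 -1.05 -1.85]
```

```bash
python3 -m pendant '[0.5,-0.4,-0.9,0,1, 1,-0.4,-0.9,0,1, 1,-0.1,0,0,1, 1,-0.1,0,0,1, 1,-0.1,0,0,1]'; python3 go.py 427.5 384 23 -95.8
```

```text
t: 19.0
eef_pos: [423.9, 385.3, 145.5]
tcp_rot: [1.648, 1.507, -0.002]
ft_force: [-0.2, 0.7, -0.5]
opening: 0.998
t 19.0 tcp [423.9 385.3 145.5] x [ 0.063 -0.    -0.998] y [ 0.995 -0.079  0.063] z [-0.079 -0.997 -0.005] F [-0.2  0.7 -0.5] open 0.998
units x,y,z [ 4.08 -0.14  0.05]
turn units (total) 0.043 deg 1.2 alt -6.24
units after turn [ 4.08 -0.13  0.06]
```

```bash
python3 -m pendant '[1,-0.1,0,0.04,1, 1,0,0,0,1, 1,0,0,0,1, 0.7,0,0,0,1]'; python3 go.py 427.5 384 23 -95.8
```

```text
t: 19.5
eef_pos: [431.2, 384.9, 31.6]
tcp_rot: [1.665, 1.506, 0.007]
ft_force: [0.3, 0.8, 0.3]
opening: 1.001
t 19.5 tcp [431.2 384.9  31.6] x [ 0.065  0.    -0.998] y [ 0.994 -0.087  0.065] z [-0.087 -0.996 -0.006] F [0.3 0.8 0.3] open 1.001
units x,y,z [ 0.28 -0.14  0.04]
turn units (total) 0.028 deg 0.8 alt -6.256
units after turn [ 0.28 -0.14  0.04]
```

```bash
python3 -m pendant '[0.3,-0.15,0.03,0.03,1, 0.1,0,0,0,0, 0,0,0,0,0, 0,0,0,0,0, 0,0,0,0,0]';python3 -m pendant '[0,0,0,0,0, 0,0,0,0,0, -1,0,0,0,0, -1,0,0,0,0, -1,0,0,0,0]'; python3 -m pendant '[-1,0,0,0,0, -1,0,0,0,0, -1,0,0,0,0, -1,0,0,0,0, -1,0,0,0,0]'; python3 -m pendant '[-1,0,0,0,0, -1,0,0,0,0]';  python3 go.py 661 190 285 -7.35
```

```text
t: 20.12
eef_pos: [428.8, 384.3, 20.2]
tcp_rot: [1.686, 1.504, 0.017]
ft_force: [-0.8, -1.4, -0.9]
opening: 0.653
t: 20.75
eef_pos: [421.9, 383.6, 110.6]
tcp_rot: [1.648, 1.508, -0.021]
ft_force: [0.3, 0.4, -0.6]
opening: 0.648
t: 21.38
eef_pos: [411.2, 383.3, 265.5]
tcp_rot: [1.643, 1.508, -0.026]
ft_force: [0.5, -0.1, -0.5]
opening: 0.651
t: 21.62
eef_pos: [406.9, 383.0, 327.4]
tcp_rot: [1.639, 1.509, -0.03]
ft_force: [0.2, -0.4, 0.2]
opening: 0.652
t 21.62 tcp [406.9 383.  327.4] x [ 0.062 -0.002 -0.998] y [ 0.993 -0.098  0.062] z [-0.098 -0.995 -0.004] F [ 0.2 -0.4  0.2] open 0.652
units x,y,z [1.95 8.96 5.58]
turn units (total) -3.081 deg -88.3 alt 3.202
units after turn [ 1.95 -5.31  9.12]
```

```bash
python3 -m pendant '[0,0.72,0.48,-0.34,0, 0,0.63,0.64,-0.34,0, 0,0.5,0.75,-0.34,0, 0,0.36,0.83,-0.34,0, 0,0.2,0.87,-0.34,0]'; python3 -m pendant '[0,0,0.9,-0.34,0, 0,-0.1,0.9,-0.34,0, 0,-0.26,0.87,-0.34,0]'; python3 go.py 661 190 285 -7.35
```

```text
t: 22.25
eef_pos: [508.3, 293.3, 336.9]
tcp_rot: [0.805, 1.505, 0.016]
ft_force: [-0.9, 0.3, -0.4]
opening: 0.65
t: 22.62
eef_pos: [569.2, 235.8, 340.6]
tcp_rot: [0.275, 1.506, 0.013]
ft_force: [0.7, 0.0, -0.6]
opening: 0.652
t 22.62 tcp [569.2 235.8 340.6] x [ 0.065  0.001 -0.998] y [0.258 0.966 0.018] z [ 0.964 -0.259  0.062] F [ 0.7  0.  -0.6] open 0.652
units x,y,z [ 2.05 -0.72  3.23]
turn units (total) -0.266 deg -7.6 alt 6.017
units after turn [ 2.05 -1.14  3.11]
```

```bash
python3 -m pendant '[0,-0.2,0.8,-0.27,0, 0.4,-0.3,0.8,0,0, 0.6,-0.3,0.8,0,0, 0.6,-0.3,0.7,0,0, 0.3,0,0,0,0]'; python3 go.py 661 190 265 -7.35
python3 - <<'E'
from h import *
p,d=snap('scene','s9',(180,120,340,360),3)
E
```

```text
t: 23.25
eef_pos: [663.9, 185.0, 284.9]
tcp_rot: [0.141, 1.508, 0.007]
ft_force: [0.6, 0.3, 0.4]
opening: 0.654
t 23.25 tcp [663.9 185.  284.9] x [ 0.063  0.    -0.998] y [0.134 0.991 0.009] z [ 0.989 -0.134  0.062] F [0.6 0.3 0.4] open 0.654
units x,y,z [ 0.65  0.15 -0.16]
turn units (total) -0.012 deg -0.3 alt 6.272
units after turn [ 0.65  0.15 -0.16]
```

View pics/s9.png

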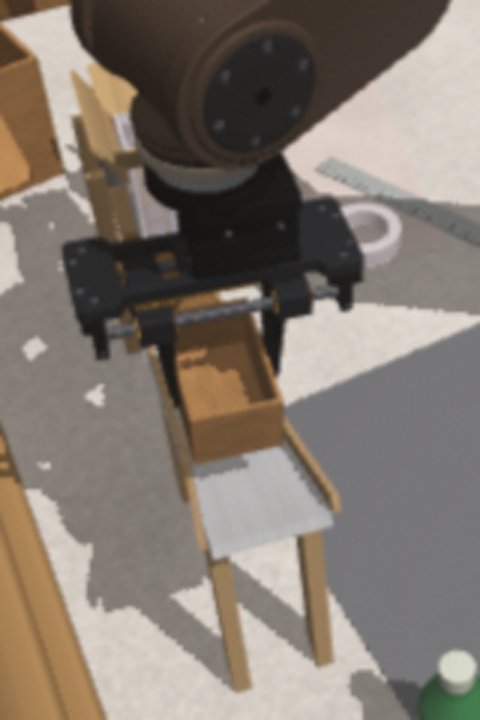

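```bash
python3 -m pendant '[0.6,0.15,-0.2,-0.01,0, 0.3,0,0,0,0]'; python3 go.py 661 190 240 -7.35;  python3 -m pendant '[0.3,0,0,0,0]'; python3 -m pendant '[0.15,0,-0.04,0,0, 0.15,0,0,0,0]'
```

```text
t: 23.55
eef_pos: [658.6, 191.6, 256.5]
tcp_rot: [0.142, 1.509, 0.012]
ft_force: [0.2, -0.0, -0.8]
opening: 0.65
t 23.55 tcp [658.6 191.6 256.5] x [ 0.062  0.001 -0.998] y [0.13  0.991 0.009] z [ 0.99  -0.13   0.061] F [ 0.2 -0.  -0.8] open 0.65
units x,y,z [ 0.55 -0.05  0.05]
turn units (total) -0.004 deg -0.1 alt 6.279
units after turn [ 0.55 -0.05  0.05]
t: 23.68
eef_pos: [659.1, 192.1, 247.9]
tcp_rot: [0.147, 1.508, 0.016]
ft_force: [0.5, 0.7, -0.6]
opening: 0.649
t: 23.92
eef_pos: [659.7, 191.2, 242.2]
tcp_rot: [0.128, 1.502, -0.003]
ft_force: [-3.9, -6.3, 13.0]
opening: 0.648
```

```bash
python3 -m pendant '[0.15,0,0,0,0, 0.15,0,0,0,0]'; python3 -m pendant '[0.15,0,0,0,0, 0.1,0,0,0,0]';  python3 -m pendant '[0.1,0,0,0,0]'
python3 - <<'E'
from h import *
p,d=snap('scene','s10',(180,120,340,360),3)
E
```

```text
t: 24.18
eef_pos: [660.8, 189.8, 237.5]
tcp_rot: [0.113, 1.497, -0.019]
ft_force: [-4.0, -5.9, 10.3]
opening: 0.647
t: 24.42
eef_pos: [661.8, 188.7, 233.9]
tcp_rot: [0.107, 1.493, -0.026]
ft_force: [-3.9, -3.9, 10.1]
opening: 0.649
t: 24.55
eef_pos: [662.3, 188.4, 232.9]
tcp_rot: [0.107, 1.491, -0.026]
ft_force: [-4.0, -3.9, 10.1]
opening: 0.652
```

View pics/s10.png

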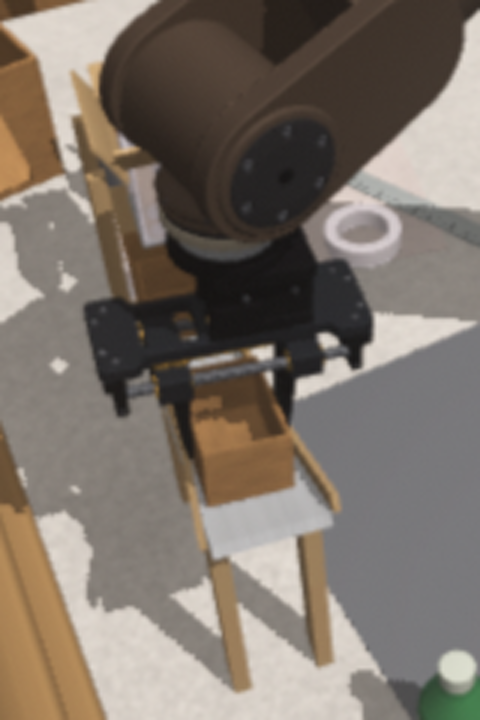

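```bash
python3 -m pendant '[0.05,0,-0.05,0,0, 0,0,0,0,0.9, 0,0,0,0,0.9, 0,0,0,0,0.9]'; python3 -m pendant '[-0.5,0,0,0,0.9, -1,0,0,0,1, -1,0,0,0,1]'
python3 - <<'E'
from h import *
st(); p,d=snap('scene','s11'); snap('top','t11')
E
```

```text
t: 25.1
eef_pos: [661.9, 188.4, 233.8]
tcp_rot: [0.117, 1.486, -0.017]
ft_force: [-0.1, -1.3, -1.1]
opening: 0.882
t: 25.48
eef_pos: [654.8, 188.6, 310.0]
tcp_rot: [0.108, 1.49, -0.026]
ft_force: [-0.4, 0.5, 0.7]
opening: 0.995
t 25.48 tcp [654.8 188.6 310. ] x [ 0.081 -0.002 -0.997] y [0.133 0.991 0.009] z [ 0.988 -0.133  0.081] F [-0.4  0.5  0.7] open 0.995
```

View pics/t11.png

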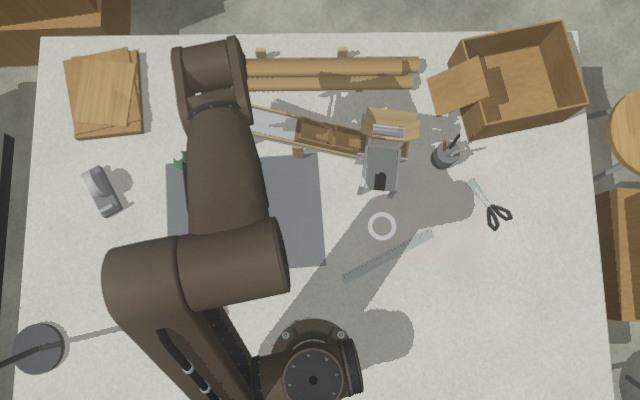

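View pics/s11.png

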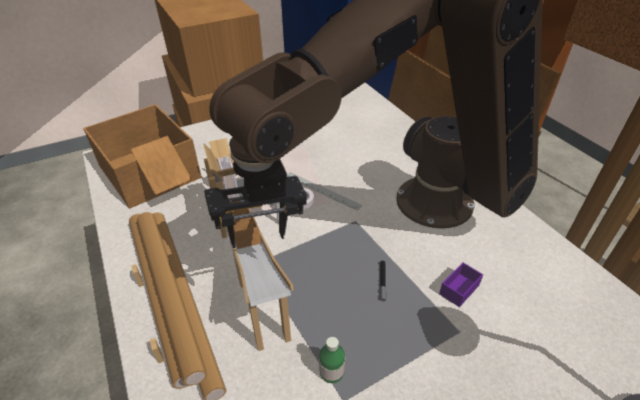

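```bash
python3 go.py 470 0 310 -97.35; python3 -m pendant '[0,-0.8,-0.6,0.35,0.5, 0,-0.6,-0.7,0.35,0.5, 0,-0.5,-0.8,0.35,0.5, 0,-0.4,-0.9,0.35,0.5, 0,-0.2,-0.9,0.35,0.5]'; python3 go.py 470 0 310 -97.35
```

```text
t 25.57 tcp [655.7 188.8 312.9] x [ 0.087 -0.001 -0.996] y [0.133 0.991 0.011] z [ 0.987 -0.133  0.086] F [ 0.3 -0.1  0. ] open 0.998
units x,y,z [-0.44 -7.06 -5.28]
turn units (total) 3.13 deg 89.7 alt -3.153
units after turn [-0.44 -5.32  7.03]
t: 26.2
eef_pos: [527.1, 177.2, 301.0]
tcp_rot: [1.023, 1.484, -0.014]
ft_force: [1.0, 0.1, -0.5]
opening: 0.538
t 26.2 tcp [527.1 177.2 301. ] x [ 0.086 -0.001 -0.996] y [0.858 0.508 0.074] z [ 0.506 -0.861  0.045] F [ 1.   0.1 -0.5] open 0.538
units x,y,z [-0.46 -4.62  4.14]
turn units (total) 1.322 deg 37.9 alt -4.961
units after turn [-0.46 -1.1   6.1 ]
```

```bash
python3 -m pendant '[0,-0.6,0.6,0.33,0.5, 0,-0.6,0.7,0.33,0.5, 0,-0.4,0.9,0.33,0.5, 0,-0.2,1,0.33,0.5, 0,-0.1,1,0,0.5]'; python3 go.py 496 -185 200 -97.35
python3 - <<'E'
from h import *
for n in ('scene','top'):
    p,d=snap(n,n+'12'); np.save(n+'C12.npy',cloud(n,d))
E
```

```text
t: 26.82
eef_pos: [489.1, 37.4, 297.8]
tcp_rot: [1.711, 1.485, -0.006]
ft_force: [0.0, 0.2, -0.5]
opening: 0.502
t 26.82 tcp [489.1  37.4 297.8] x [ 0.086 -0.001 -0.996] y [ 0.986 -0.146  0.085] z [-0.145 -0.989 -0.012] F [ 0.   0.2 -0.5] open 0.502
units x,y,z [3.27 1.03 7.34]
turn units (total) -0.037 deg -1.1 alt 6.246
units after turn [3.27 0.89 7.36]
```

View pics/top12.png

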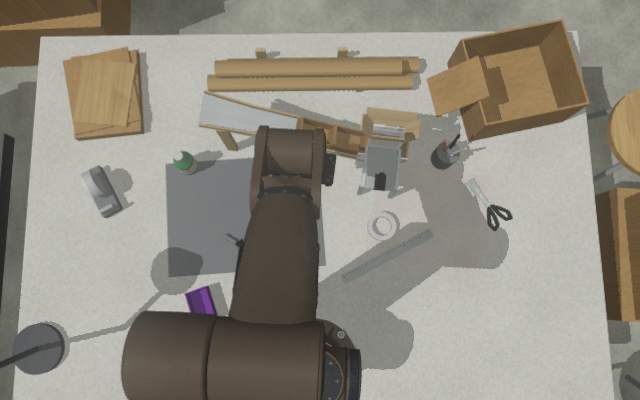

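View pics/scene12.png

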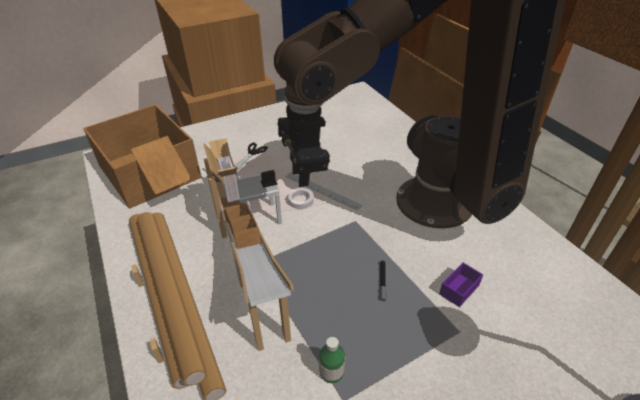

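```bash
cat > ov.py <<'E'
import sys
from fit import *
def S(x,s,h): # across, along slope from stop, height above floor
    c,sn=np.cos(np.radians(22)),np.sin(np.radians(22))
    Y=-159.5+s*c-h*sn; z=92.7+.404*(-159.5+s*c)+h*c
    w=(630+x)*ex+Y*ey; return np.array([w[0],w[1],z])
img=sys.argv[1]; n=sys.argv[2]; box=[int(v) for v in sys.argv[3:7]]; f=float(sys.argv[7])
p=cv2.imread(img); p=cv2.resize(p[box[1]:box[3],box[0]:box[2]],None,fx=f,fy=f,interpolation=cv2.INTER_CUBIC)
for i in range(int(sys.argv[8])):
    q=proj(n,[S(x,s,46) for x,s in((-31,100*i),(31,100*i),(31,100*i+100),(-31,100*i+100))])
    q=((q-[box[0],box[1]]+.5)*f).astype(np.int32); cv2.polylines(p,[q],True,(0,255,0) if i%2 else (255,0,255),1)
cv2.imwrite(sys.argv[9],p)
E
python3 ov.py pics/scene12.png scene 190 130 310 270 4 3 pics/ov1.png; python3 ov.py pics/top12.png top 280 90 430 200 5 3 pics/ov2.png; python3 go.py 496 -185 200 -97.35
```

```text
t 26.93 tcp [488.8  36.4 297.9] x [ 0.085 -0.001 -0.996] y [ 0.986 -0.146  0.084] z [-0.145 -0.989 -0.011] F [0.7 0.1 0. ] open 0.499
units x,y,z [3.28 1.04 7.3 ]
turn units (total) -0.037 deg -1.1 alt 6.246
units after turn [3.28 0.9  7.32]
```

View pics/ov1.png

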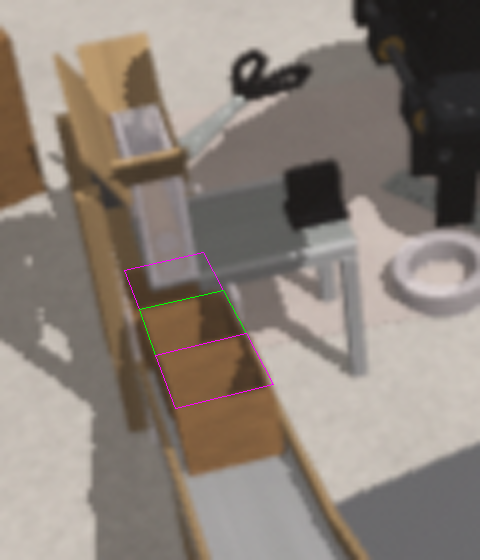

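View pics/ov2.png

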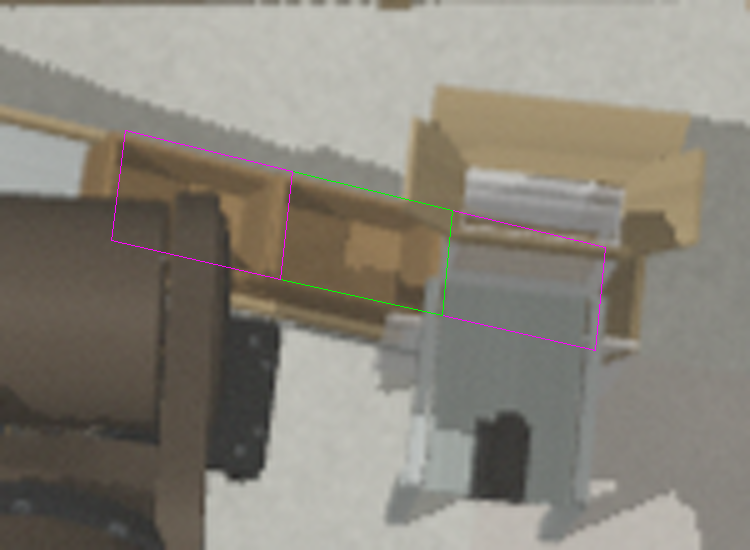

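```bash
python3 -m pendant '[0,0.1,0.95,-0.035,0.5, 0,0.1,0.95,0,0.5, 0,0.1,0.95,0,0.5, 0,0.1,0.95,0,0.5, 0,0.1,0.95,0,0.5]'; python3 -m pendant '[0.3,0.1,0.95,0,0.5, 0.5,0.1,0.95,0,0.5]'; python3 go.py 496 -185 140 -97.35
```

```text
t: 27.55
eef_pos: [485.4, -107.7, 297.7]
tcp_rot: [1.697, 1.485, 0.002]
ft_force: [0.4, 0.7, -0.6]
opening: 0.502
t: 27.8
eef_pos: [487.1, -166.1, 274.1]
tcp_rot: [1.689, 1.483, -0.005]
ft_force: [-0.4, -0.1, 0.5]
opening: 0.503
t 27.8 tcp [ 487.1 -166.1  274.1] x [ 0.088 -0.    -0.996] y [ 0.989 -0.123  0.087] z [-0.123 -0.992 -0.01 ] F [-0.4 -0.1  0.5] open 0.503
units x,y,z [ 4.48 -0.02  0.64]
turn units (total) 0.008 deg 0.2 alt -6.275
units after turn [ 4.48 -0.01  0.64]
```

```bash
python3 -m pendant '[0.8,0,0.5,0,0.5, 0.9,0,0.1,0,0.5, 0.7,0,0,0,0.5]'; python3 go.py 496 -185 140 -97.35
python3 - <<'E'
from h import *
p,d=snap('scene','s13',(190,110,330,230),5); p,d=snap('top','t13',(320,120,440,220),5)
E
```

```text
t: 28.18
eef_pos: [492.2, -185.3, 200.3]
tcp_rot: [1.684, 1.482, -0.012]
ft_force: [0.8, 0.9, -0.6]
opening: 0.497
t 28.18 tcp [ 492.2 -185.3  200.3] x [ 0.089 -0.001 -0.996] y [ 0.988 -0.125  0.088] z [-0.125 -0.992 -0.01 ] F [ 0.8  0.9 -0.6] open 0.497
units x,y,z [ 2.01 -0.05 -0.01]
turn units (total) 0.005 deg 0.1 alt -6.278
units after turn [ 2.01 -0.05 -0.01]
```

View pics/s13.png

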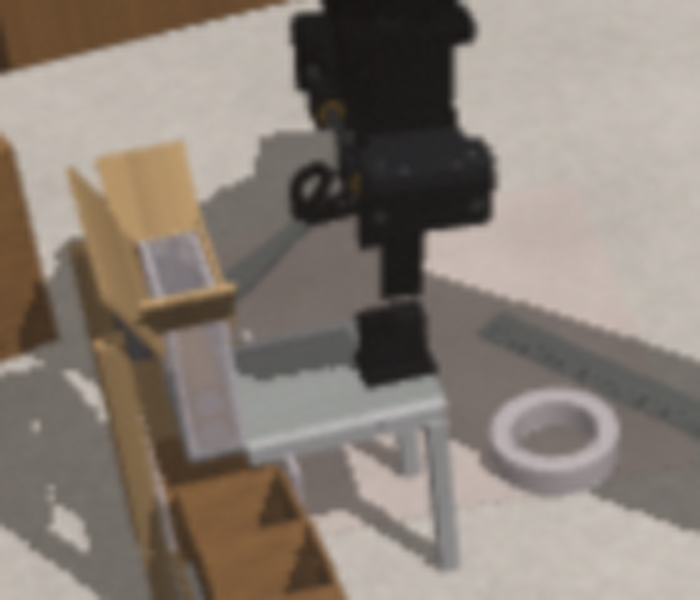

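View pics/t13.png

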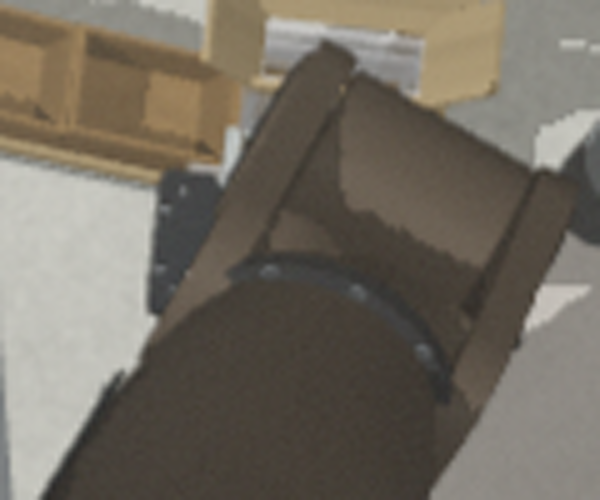

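```bash
python3 -m pendant '[0.7,0,0,0,0.5, 0.4,-0.05,0,0,0.5]'; python3 -m pendant '[0.5,0,0,0,0.5, 0.2,0,0,0,0.5]'; python3 go.py 496 -185 140 -97.35
```

```text
t: 28.52
eef_pos: [494.3, -184.3, 167.6]
tcp_rot: [1.688, 1.482, -0.006]
ft_force: [1.0, -1.1, 0.5]
opening: 0.501
t: 28.78
eef_pos: [496.6, -184.1, 146.4]
tcp_rot: [1.684, 1.481, -0.011]
ft_force: [0.1, -0.8, 0.3]
opening: 0.501
t 28.77 tcp [ 496.6 -184.1  146.4] x [ 0.089 -0.001 -0.996] y [ 0.988 -0.123  0.089] z [-0.123 -0.992 -0.01 ] F [ 0.1 -0.8  0.3] open 0.501
units x,y,z [ 0.21 -0.04  0.03]
turn units (total) 0.009 deg 0.3 alt -6.274
units after turn [ 0.21 -0.04  0.04]
```

```bash
python3 -m pendant '[0.15,0,0.03,0,0, 0,0,0,0,0, 0,0,0,0,0, 0,0,0,0,0, 0,0,0,0,0]'; python3 go.py 496 -185 140 -97.35
```

```text
t: 29.4
eef_pos: [496.7, -189.2, 142.0]
tcp_rot: [1.615, 1.48, -0.08]
ft_force: [4.4, 13.7, -1.4]
opening: 0.165
t 29.4 tcp [ 496.7 -189.2  142. ] x [ 0.09  -0.007 -0.996] y [ 0.988 -0.123  0.09 ] z [-0.123 -0.992 -0.004] F [ 4.4 13.7 -1.4] open 0.165
units x,y,z [ 0.06 -0.05 -0.14]
turn units (total) 0.009 deg 0.3 alt -6.274
units after turn [ 0.06 -0.05 -0.14]
```

```bash
python3 -m pendant '[0,0,0,0,0, -0.04,-0.5,0,0,0, -0.04,-0.5,0,0,0, -0.04,-0.5,0,0,0]'; python3 go.py 427.3 -180.3 142
```

```text
t: 29.9
eef_pos: [451.3, -183.2, 141.9]
tcp_rot: [1.612, 1.478, -0.083]
ft_force: [2.7, 1.0, -2.1]
opening: 0.167
t 29.9 tcp [ 451.3 -183.2  141.9] x [ 0.093 -0.008 -0.996] y [ 0.988 -0.123  0.093] z [-0.123 -0.992 -0.004] F [ 2.7  1.  -2.1] open 0.167
units x,y,z [-0.08 -0.8   0.  ]
```

```bash
python3 -m pendant '[-0.04,-0.5,0,0,0, -0.03,-0.3,0,0,0]'; python3 -m pendant '[-0.01,-0.15,0,0,0, 0,-0.1,0,0,0]'; python3 go.py 427.3 -180.3 142;  python3 - <<'E'
from h import *
p,d=snap('scene','s14',(190,110,330,230),5)
E
```

```text
t: 30.15
eef_pos: [426.1, -180.0, 142.2]
tcp_rot: [1.607, 1.475, -0.088]
ft_force: [26.6, 9.0, -18.4]
opening: 0.163
t: 30.4
eef_pos: [422.9, -179.6, 142.5]
tcp_rot: [1.595, 1.464, -0.103]
ft_force: [22.6, 8.9, -12.5]
opening: 0.165
t 30.4 tcp [ 422.9 -179.6  142.5] x [ 0.106 -0.011 -0.994] y [ 0.986 -0.127  0.107] z [-0.127 -0.992 -0.003] F [ 22.6   8.9 -12.5] open 0.165
units x,y,z [0.03 0.15 0.  ]
```

View pics/s14.png

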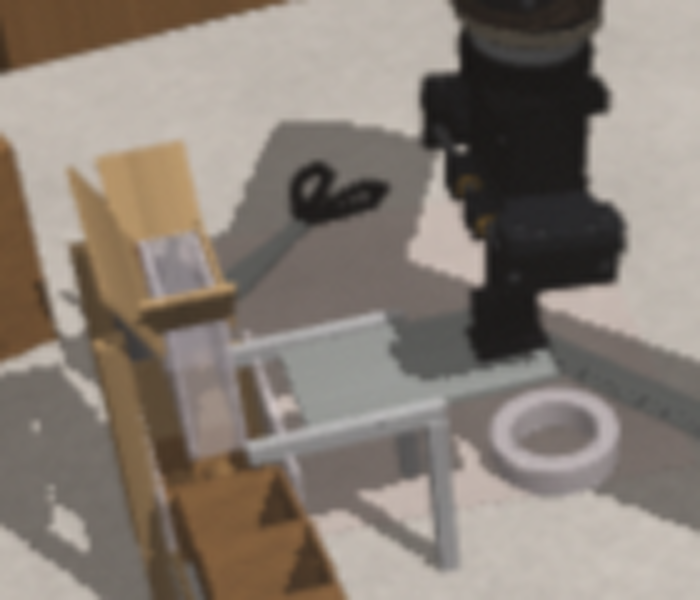

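```bash
python3 -m pendant '[0,0,0,0,0, 0,0,0,0,0, 0,0,0,0,0]'
python3 - <<'E'
from h import *
st(); p,d=snap('top','t14',(300,100,440,210),5)
E
```

```text
t: 30.82
eef_pos: [422.9, -179.5, 142.4]
tcp_rot: [1.592, 1.462, -0.106]
ft_force: [6.0, 2.2, -3.7]
opening: 0.168
t 30.82 tcp [ 422.9 -179.5  142.4] x [ 0.108 -0.011 -0.994] y [ 0.986 -0.126  0.109] z [-0.127 -0.992 -0.002] F [ 6.   2.2 -3.7] open 0.168
```

View pics/t14.png

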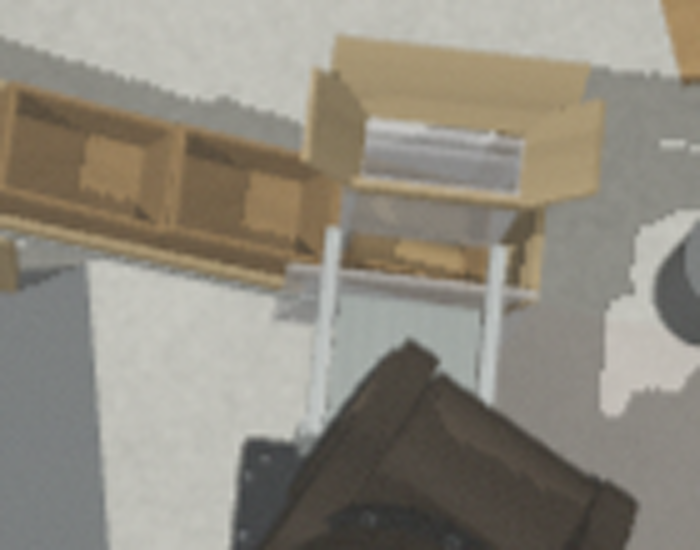

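Run:
```python
from h import *
a=np.load('topC12.npy')
p,d=snap('top','t15'); b=cloud('top',d); 
for v in range(124,150,3): print(v,[f"{a[v,u,2]:.0f}/{b[v,u,2]:.0f}" for u in range(370,408,4)])
A=cv2.imread('pics/top12.png')[110:160,355:420]; B=p[110:160,355:420]
cv2.imwrite('pics/cmp.png',cv2.resize(np.hstack([A,B]),None,fx=6,fy=6,interpolation=cv2.INTER_CUBIC))
p,d=snap('scene','s15'); A=cv2.imread('pics/scene12.png')[150:210,200:250]; B=p[150:210,200:250]
cv2.imwrite('pics/cmp2.png',cv2.resize(np.hstack([A,B]),None,fx=7,fy=7,interpolation=cv2.INTER_CUBIC))
```

```text
124 ['233/233', '224/225', '-2/2', '-4/5', '220/220', '226/228', '221/225', '232/228', '225/229', '227/230']
127 ['232/233', '207/208', '209/217', '218/216', '216/219', '220/222', '225/222', '225/221', '224/221', '226/227']
130 ['230/230', '180/183', '194/188', '195/185', '194/200', '198/198', '198/205', '203/208', '207/209', '228/231']
133 ['227/232', '157/155', '164/162', '163/167', '171/169', '164/171', '179/177', '183/178', '203/202', '227/234']
136 ['235/232', '229/233', '230/231', '223/218', '219/223', '164/149', '168/147', '160/156', '209/202', '235/229']
139 ['193/197', '195/198', '199/199', '220/218', '220/217', '222/224', '229/232', '228/232', '232/230', '233/231']
142 ['172/161', '166/165', '173/167', '176/178', '184/178', '185/186', '187/192', '192/196', '197/199', '113/115']
145 ['134/135', '145/139', '143/140', '151/148', '154/153', '158/158', '163/162', '168/170', '94/98', '115/116']
148 ['124/78', '125/78', '129/72', '125/68', '124/60', '130/127', '133/133', '134/139', '94/101', '115/121']
```

View pics/cmp.png

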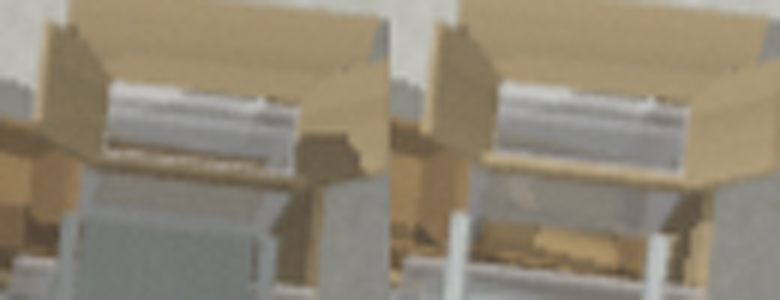

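View pics/cmp2.png

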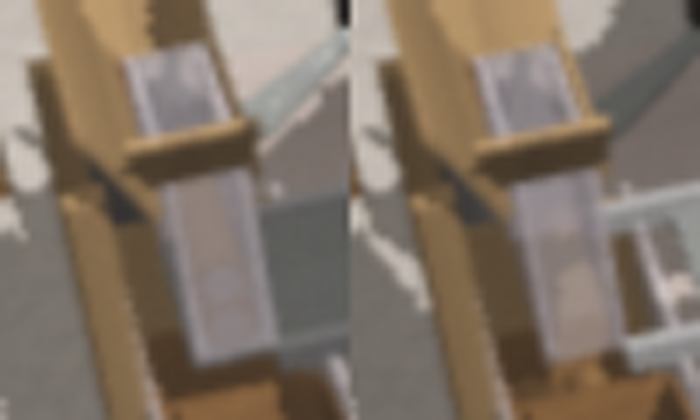

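```bash
python3 -m pendant '[0.05,0.5,0,0,0, 0.05,0.5,0,0,0, 0.05,0.5,0,0,0, 0.05,0.5,0,0,0]'; python3 go.py 496.7 -189.2 142 -97.35
```

```text
t: 31.48
eef_pos: [484.2, -187.4, 142.4]
tcp_rot: [1.598, 1.466, -0.1]
ft_force: [-3.6, -1.8, -1.3]
opening: 0.165
t 31.48 tcp [ 484.2 -187.4  142.4] x [ 0.104 -0.01  -0.995] y [ 0.986 -0.126  0.105] z [-0.127 -0.992 -0.003] F [-3.6 -1.8 -1.3] open 0.165
units x,y,z [0.06 0.42 0.01]
turn units (total) 0.002 deg 0.1 alt -6.281
units after turn [0.06 0.42 0.01]
```

```bash
python3 -m pendant '[0.03,0.3,0,0,0, 0.03,0.2,0,0,0]'; python3 -m pendant '[0.01,0.15,0,0,0, 0.01,0.1,0,0,0]'; python3 -m pendant '[0.01,0.1,0,0,0, 0,0.1,0,0,0]'
```

```text
t: 31.72
eef_pos: [497.3, -189.0, 141.9]
tcp_rot: [1.606, 1.475, -0.09]
ft_force: [-28.5, -4.8, 17.1]
opening: 0.168
t: 31.98
eef_pos: [499.7, -189.3, 141.6]
tcp_rot: [1.626, 1.488, -0.068]
ft_force: [-20.8, -3.1, 12.4]
opening: 0.167
t: 32.22
eef_pos: [500.8, -189.5, 141.6]
tcp_rot: [1.652, 1.499, -0.041]
ft_force: [-19.6, -3.5, 7.7]
opening: 0.164
```

```bash
python3 -m pendant '[0,0,0,0,0.5, 0,0,0,0,0.5, 0,0,0,0,0.5, -0.5,0,0,0,0.5, -1,0,0,0,0.5]'; python3 -m pendant '[-1,0,0,0,0.5, -1,-0.2,0,0,0.5, -1,-0.5,0,0,0.5, 0,-0.5,-1,0,0.5, 0,-0.3,-1,0,0.5]'; python3 -m pendant '[0,0,-1,0,0.5, 0,0,-1,0,0.5, 0,0,-1,0,0.5, 0,0,-1,0,0.5, 0,0,-1,0,0.5]'
python3 - <<'E'
from h import *
st()
for n in ('scene','top'):
    p,d=snap(n,n+'16'); np.save(n+'C16.npy',cloud(n,d))
A=cv2.imread('pics/top12.png')[100:200,340:420]; B=cv2.imread('pics/top16.png')[100:200,340:420]
cv2.imwrite('pics/cmp3.png',cv2.resize(np.hstack([A,B]),None,fx=5,fy=5,interpolation=cv2.INTER_CUBIC))
A=cv2.imread('pics/scene12.png')[130:230,195:295]; B=cv2.imread('pics/scene16.png')[130:230,195:295]
cv2.imwrite('pics/cmp4.png',cv2.resize(np.hstack([A,B]),None,fx=4,fy=4,interpolation=cv2.INTER_CUBIC))
E
```

```text
t: 32.85
eef_pos: [498.9, -189.3, 187.4]
tcp_rot: [1.663, 1.5, -0.03]
ft_force: [0.0, -1.1, 0.4]
opening: 0.495
t: 33.48
eef_pos: [454.9, -124.1, 284.4]
tcp_rot: [1.612, 1.491, -0.083]
ft_force: [0.0, 0.4, 0.3]
opening: 0.499
t: 34.1
eef_pos: [473.1, 29.8, 291.2]
tcp_rot: [1.602, 1.482, -0.094]
ft_force: [0.3, -0.3, -0.3]
opening: 0.499
t 34.1 tcp [473.1  29.8 291.2] x [ 0.088 -0.008 -0.996] y [ 0.988 -0.124  0.088] z [-0.125 -0.992 -0.003] F [ 0.3 -0.3 -0.3] open 0.499
```

View pics/cmp3.png

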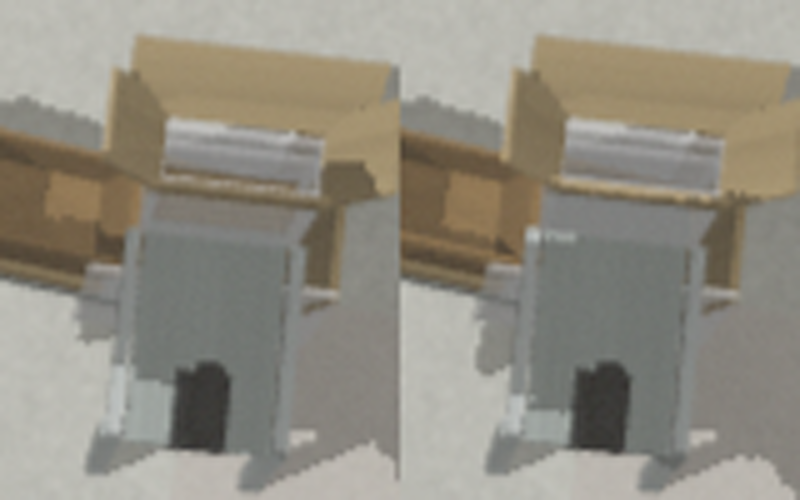

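View pics/cmp4.png

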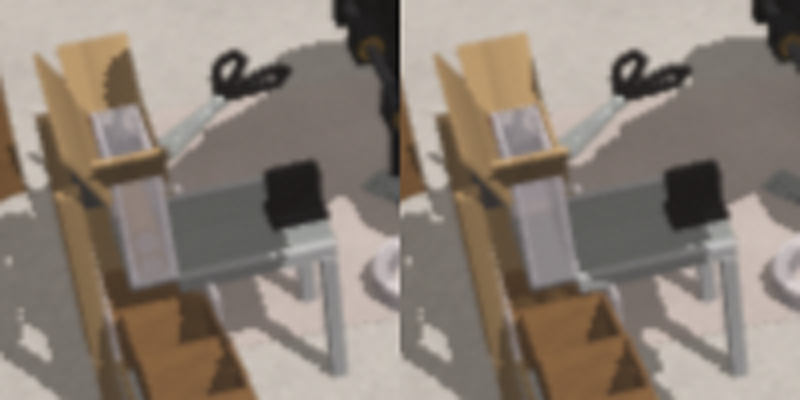

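View pics/top16.png

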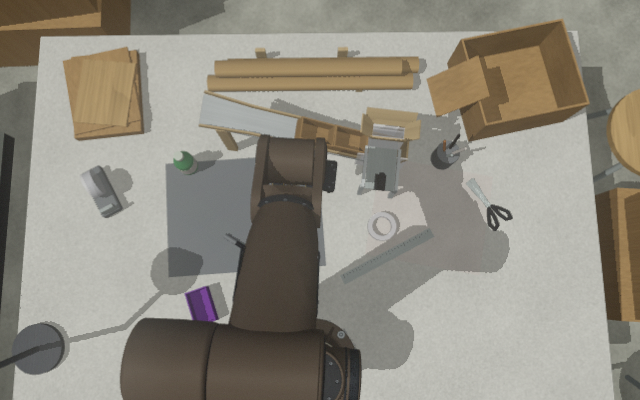

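```bash
python3 - <<'E'
from h import *
for k in('12','16'):
    p=cv2.imread(f'pics/scene{k}.png')[165:190,255:280].max(2); v,u=np.nonzero(p<45); print(k,u.mean().round(2),v.mean().round(2),len(u))
    q=cv2.imread(f'pics/top{k}.png')[168:195,370:392].max(2); v,u=np.nonzero(q<75); print(k,u.mean().round(2),v.mean().round(2),len(u))
print(proj('scene',[[496,-185,150],[486,-184,150]]),proj('top',[[496,-185,150],[486,-184,150]]))
E
python3 ov.py pics/scene16.png scene 190 130 310 270 4 3 pics/ov3.png
```

```text
12 12.85 13.5 177
12 9.98 13.35 161
16 12.84 13.66 177
16 9.84 13.23 166
[[268.72260092 177.48155896]
 [271.98675694 176.69641206]] [[379.62905681 179.89999772]
 [379.38134392 183.52677111]]
```

View pics/ov3.png

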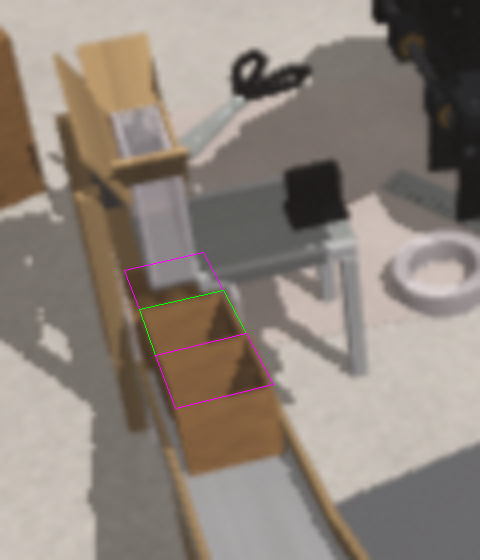

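The fin is back at its shut position to within 0.2 px (under 1 mm). The three trays match slots 1–3, the chute is empty, and the arm is clear of everything, so I'm handing in.

```bash
python3 -c "
from cell import env
print(env.job_done())"
```

```text
the job is handed in; nothing more can be done
None
```

I found three cardboard trays on the table and laid all of them open side up in the upper end of the lane, where they slid down and queued. I then drew the gate out to its end stop, pushed it home again, and handed the job in at about 34 s.

**Last checks:**
- **Trays:** predicted outlines for slots 1–3 matched the trays in the picture to within a few millimetres. The tray in slot 1 is mostly hidden by the hopper, so its place follows mainly from the trays queued behind it.
- **Gate:** it met about 27 N at its end stop and about 28 N when home. Afterwards the fin sat within 0.2 pixel of its shut position, under 1 mm.
- **Tubes:** the clear chute and hopper look empty and no tube lies on the table. I could not see the tubes fully inside the first tray, so I infer that they dropped in.
- **Others:** in the pictures the tape roll, pen pot, glue bottle and purple tray look unmoved.

**Flaw:** the tool tilted by up to about 6° over the moves. It did not affect the grasps or the laying of the trays.

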